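# Put away the magnetic powder applicators

## Task

Put the magnetic fingerprint-powder applicators away: they stand on their caps in the wooden caddy, tip up, and belong in the rack tip down, hanging by their collars. One at a time, lay each in the spring clip, let go, take it again from the other end and so turn it end over end, then hang it straight down and fully home in a notch of its own size: slim ones (blue collar) in narrow notches, thick ones (orange collar) in wide ones. Leave the powder jar, the tape roll and the loupe where they are.

Things in the scene. Friction and masses are not known exactly. Their poses are not given: they have to be found in the camera images.
- slim_a_mid (a point): Slim magnetic powder applicator: a round rod 195 mm long, some 75 g (0.8 to 1.3 times), present or absent. Point half-way along its axis; own z runs from cap to magnet tip. Along z from the cap's end: black cap 0-25 mm (radius 17), grey handle 25-90 (radius 8), blue collar disc 90-95 (radius 14), steel barrel 95-195 (radius 6), its last 20 mm black.
- slim_a: The whole of the slim applicator of that name; origin at the middle of the cap's end, z to the tip. It balances about 115 mm from the cap's end. At the start it stands loosely on its cap in a well of the caddy, tip up, 10 mm above the bench; it may lean a little.
- slim_b_mid (a point): Slim magnetic powder applicator: a round rod 195 mm long, some 75 g (0.8 to 1.3 times), present or absent. Point half-way along its axis; own z runs from cap to magnet tip. Along z from the cap's end: black cap 0-25 mm (radius 17), grey handle 25-90 (radius 8), blue collar disc 90-95 (radius 14), steel barrel 95-195 (radius 6), its last 20 mm black.
- slim_b: The whole of the slim applicator of that name; origin at the middle of the cap's end, z to the tip. It balances about 115 mm from the cap's end. At the start it stands loosely on its cap in a well of the caddy, tip up, 10 mm above the bench; it may lean a little.
- thick_a_mid (a point): Thick magnetic powder applicator: a round rod 195 mm long, some 110 g (0.8 to 1.3 times), present or absent. Point half-way along its axis; own z runs from cap to magnet tip. Along z from the cap's end: black cap 0-25 mm (radius 18), black handle 25-90 (radius 10), orange collar disc 90-95 (radius 17), steel barrel 95-195 (radius 8), its last 20 mm black.
- thick_a: The whole of the thick applicator of that name; origin at the middle of the cap's end, z to the tip. It balances about 115 mm from the cap's end. At the start it stands loosely on its cap in a well of the caddy, tip up, 10 mm above the bench; it may lean a little.
- thick_b_mid (a point): Thick magnetic powder applicator: a round rod 195 mm long, some 110 g (0.8 to 1.3 times), present or absent. Point half-way along its axis; own z runs from cap to magnet tip. Along z from the cap's end: black cap 0-25 mm (radius 18), black handle 25-90 (radius 10), orange collar disc 90-95 (radius 17), steel barrel 95-195 (radius 8), its last 20 mm black.
- thick_b: The whole of the thick applicator of that name; origin at the middle of the cap's end, z to the tip. It balances about 115 mm from the cap's end. At the start it stands loosely on its cap in a well of the caddy, tip up, 10 mm above the bench; it may lean a little.
- narrow_1 (a point): Narrow notch of the rack, 16 mm wide, with a blue dot behind it. The point is where the axis of a slim applicator's barrel lies when fully home against the notch's back, level with the plate's top face (140 mm above the bench), on which the collar's tip-side face then rests. Own x points into the notch, z up.
- narrow_2 (a point): Narrow notch of the rack, 16 mm wide, with a blue dot behind it. The point is where the axis of a slim applicator's barrel lies when fully home against the notch's back, level with the plate's top face (140 mm above the bench), on which the collar's tip-side face then rests. Own x points into the notch, z up.
- wide_1 (a point): Wide notch of the rack, 22 mm wide, with an orange dot behind it. The point is where the axis of a thick applicator's barrel lies when fully home against the notch's back, level with the plate's top face (140 mm above the bench), on which the collar's tip-side face then rests. Own x points into the notch, z up.
- wide_2 (a point): Wide notch of the rack, 22 mm wide, with an orange dot behind it. The point is where the axis of a thick applicator's barrel lies when fully home against the notch's back, level with the plate's top face (140 mm above the bench), on which the collar's tip-side face then rests. Own x points into the notch, z up.
- rack: Hanging rack, fixed; origin under it, x, y, z as the notch points. A level aluminium plate 288 mm long (y), 6 mm thick, top 140 mm up, with four notches 72 mm apart, narrow and wide in turn, open to -x with rounded mouths 35 mm ahead of their backs. Below is free down to an 8 mm base plate (x -87 to 33 mm); it stands on two end posts.
- clip_seat (a point): Spring clip: two sheet-steel jaws, 20 mm wide, open upward, hold a rod lying level along this point's y. The point is the middle of the rubber seat between them, 100 mm above the bench. A barrel pressed down between the lips (28 mm apart, 34 mm above the seat) snaps past the noses (12 mm above the seat) and lies on the seat. Pressing in or pulling up takes 5 to 20 N.
- clip: The whole clip stand, fixed; origin under the middle of its base, axes as clip_seat. Base plate 90 mm (x) by 110 mm (y), 10 mm high; above it a 22 mm round post, then a block 40 mm (x) by 22 mm (y) 71-81 mm up under the jaws, so that fingers have room on either side of the jaws along y.
- caddy: Loose wooden caddy block, 156 by 156 mm, 50 mm high, 1.3 kg, origin under its centre, with four square wells (39.5 mm wide, 40 mm deep, centres 37.5 mm either way in its x and y) in which the applicators stand; it may be knocked aside with what stands in it.
- powder_jar: Bystander: powder jar, 60 mm across, 62 mm high; origin under its centre.
- tape_roll: Bystander: clear roll of lifting tape lying flat, 80 mm across, 26 mm high; origin under its centre.
- loupe: Bystander: black stand loupe, 48 mm across, 50 mm high; origin under its centre.
Not all that is in view belongs to the job. What is shaped like the slim_a but yellow is not meant.

How it is judged:
By the outcome, as a careful person would: the job done as asked, in the order asked, and still so for the second after the job is handed in, with the robot touching nothing.
Of slim_a, slim_b, thick_a, thick_b only 3 to 4 are there at a start; the rules pass over those that are not, and their reading is None.
At some moment in a run one of caddy may be knocked a few centimetres aside while the robot is not near it.
It also fails if it takes over 210 s, if anything falls off the work surface, if the arm or the gripper's body presses on something with over 40 N, if the wrist force passes 120 N, or if a joint passes its speed limit or range.

## Robot

A 6-joint arm with a two-finger parallel gripper is mounted at the origin on the work surface. World frame = base frame: x ahead of the robot, y to its left, z up, the work surface at z = 0. Lengths are in m, angles in rad, forces in N, time in s.
With the tool pointing down it reaches from about 0.25 to 0.725 m from the base axis. Payload 4 kg.
Tool frame: the origin (TCP) lies midway between the tips of the shut fingers; the grasp point (between the pads) lies 19 mm behind it; z points along the fingers, y is the line along which they close (so a half turn about z gives the same grasp; the last joint's range is limited). The gripper opens to 85 mm and grips with 20 to 120 N. Pads are 22 mm wide; open, the fingers measure 114 mm over their backs; the gripper's body (76 mm by 85 mm) begins 54 mm behind the grasp point. The pads swing forward as they close: fully open they stand 13 mm farther back than shut.
Start: joints at [1.33, 0.241, 0.005, 1.335, 0, 1.571], TCP at [0.119, 0.486, 0.231] pointing down, gripper open.
Joint ranges: [-2.72, 2.72], [-1.05, 1.87], [-1.09, 1.28], [-1.99, 2.15], [-1.42, 1.44], [-3.14, 3.14]. Speed limits (rad/s): [2.79, 2.79, 3.14, 3.14, 3.14, 3.14].

## Interface

Orientations are given as a unit quaternion [x, y, z, w].
In Python, from workcell import monitor, vision, job gives the robot as it stands.
- The arm moves only by the tool move_arm, never from a script. Its argument "moves" is a list that holds one entry, the list of rows, each a list of 5 numbers: the shift along the world's x, y, z in m, then the turn about the world's z in degrees, then the opening in per cent of the stroke, from 0 (shut) to 100 (fully open). In form: [[[x, y, z, turn, gripper], ...]]. A call has 1 to 5 rows; each row is the pose to reach, as a shift and turn from the pose commanded when the call began; what a row does not reach only later rows make up. A row lasts 1/8 s, in which the tool goes at most 62.5 mm and 10.7 degrees, less where a joint would pass 70% of its speed; a pose out of reach is approached as far as the arm can. A call with a gripper value outside its range is refused whole. The fingers move at their own pace and stop on an object; the grip force is fixed at half the most. Time passes only in rows, so rows that repeat a pose let the fingers close. It gives the time, the measured TCP pose, the force, the opening and the grip force at its end, in the units of the state.
- monitor.get_obs(): the state, without advancing time (a new reading comes with each control period).
- vision.camera(name): name is "scene" or "top" or "wrist"; returns a dict with "color" (420x560x3 uint8, red, green, blue), "camera_matrix" (3x3 intrinsics, pixels), "eye" and "attitude" of the camera in the world; the wrist camera has in their place "hand_eye" (4x4, takes a point from camera to tool coordinates, whose origin is the TCP and whose axes are the flange's). Camera axes: x right, y up, looking along -z (the intrinsics and any distortion apply to the point x, -y, -z); pixel columns grow to the right and rows downward; lengths in m; the calibration is good to about 2 mm. A picture is of the moment at which its call begins: read the wrist's pose just before it. There is no depth.
- job.job_done(): hands the job in; it is judged then, once.
The state is a dict: "clock": time; "joint_pos": joint angles; "joint_vel": joint speeds; "tau": joint torques, N m; "eef_pos": TCP position; "tool_rot": TCP orientation; "ft_force": force on the tool from outside, world axes, zero at the start; "ft_torque": the same for the moment, N m; "grip_width": finger opening in m; "grasp_force": force on a finger pad.
Only numpy, scipy, OpenCV 4.12 (cv2) and the standard library are available. Lean on these libraries where they do the work, as an engineer would, in place of code of your own. Each camera call takes 0.05 s, during which the arm holds its last target. There are 200 camera calls.

## Working session

There is one attempt and no reset: what is moved stays moved. The work goes in short steps, Python scripts to look and compute and a tool call to move; the robot and the scene stay as the last step left them, time stands still between calls to the robot, and variables do not carry over. Pictures are saved under pics/ and viewed, at most 14 in all, crops included, and the job is handed in when it is done.

Besides the shell and the picture viewer there is one more tool, called after "Call:" as name(argument=value, ...), one argument or row to a line, values as JSON. move_arm: Moves the arm, as the interface text tells. Its arguments: {"type":"object","properties":{"moves":{"type":"array","items":{"type":"array","items":{"type":"array","items":{"type":"number"}}}}},"required":["moves"]}

```bash
ls; mkdir -p pics
cat > h.py <<'E'
import numpy as np, cv2
from workcell import monitor, vision, job
from scipy.spatial.transform import Rotation as R
def grab(n,f):
    o=monitor.get_obs(); c=vision.camera(n); cv2.imwrite(f'pics/{f}.png',c['color'][...,::-1]); c['obs']=o; np.save(f'pics/{f}.npy',c,allow_pickle=True); return c
def load(f): return np.load(f'pics/{f}.npy',allow_pickle=True).item()
def pose(c):
    K=np.array(c['camera_matrix'])
    if 'hand_eye' in c:
        T=np.array(c['hand_eye']); o=c['obs']; Rt=R.from_quat(o['tool_rot']).as_matrix()
        return K,Rt@T[:3,:3],Rt@T[:3,3]+np.array(o['eef_pos'])
    A=np.array(c['attitude']); 
    A=A if A.shape==(3,3) else R.from_quat(A).as_matrix()
    return K,A,np.array(c['eye'])
def ray(c,u,v):
    K,A,e=pose(c); d=np.linalg.inv(K)@[u,v,1]; d=A@[d[0],-d[1],-d[2]]; return e,d/np.linalg.norm(d)
def onz(c,u,v,z):
    e,d=ray(c,u,v); return e+d*(z-e[2])/d[2]
def proj(c,P):
    K,A,e=pose(c); p=A.T@(np.array(P)-e); p=K@[p[0],-p[1],-p[2]]; return p[:2]/p[2]
E
python3 - <<'E'
from h import *
for n in ['scene','top','wrist']:
    c=grab(n,n+'0'); print(n,{k:np.round(v,3).tolist() for k,v in c.items() if k not in('color','obs')})
o=c['obs']; print({k:np.round(v,3).tolist() for k,v in o.items()})
a=cv2.imread('pics/scene0.png');b=cv2.imread('pics/top0.png')
E
```

```text
pics
scene {'camera_matrix': [[503.477, 0.0, 275.173], [0.0, 503.477, 213.697], [0.0, 0.0, 1.0]], 'eye': [0.976, -0.491, 0.93], 'attitude': [0.302, 0.122, 0.353, 0.877]}
top {'camera_matrix': [[479.436, 0.0, 275.683], [0.0, 479.436, 213.401], [0.0, 0.0, 1.0]], 'eye': [0.475, -0.034, 1.184], 'attitude': [0.024, -0.021, -0.7, 0.713]}
wrist {'camera_matrix': [[377.532, 0.0, 277.056], [0.0, 377.532, 210.517], [0.0, 0.0, 1.0]], 'hand_eye': [[-0.001, 0.946, 0.324, 0.083], [1.0, 0.001, 0.001, -0.001], [0.0, 0.324, -0.946, -0.143], [0.0, 0.0, 0.0, 1.0]]}
{'clock': 0.1, 'joint_pos': [1.33, 0.241, 0.004, 1.335, 0.0, 1.571], 'joint_vel': [-0.001, -0.001, 0.003, -0.0, -0.001, -0.0], 'tau': [0.0, -37.314, 25.301, 0.011, -0.0, 0.0], 'eef_pos': [0.119, 0.485, 0.231], 'tool_rot': [0.12, 0.993, -0.001, -0.0], 'ft_force': [0.596, 0.982, 0.039], 'ft_torque': [-0.015, -0.005, 0.046], 'grasp_force': 0.0, 'grip_width': 0.085}
```

View pics/scene0.png

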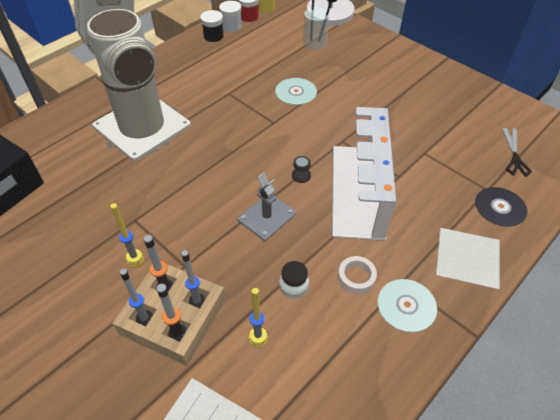

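View pics/top0.png

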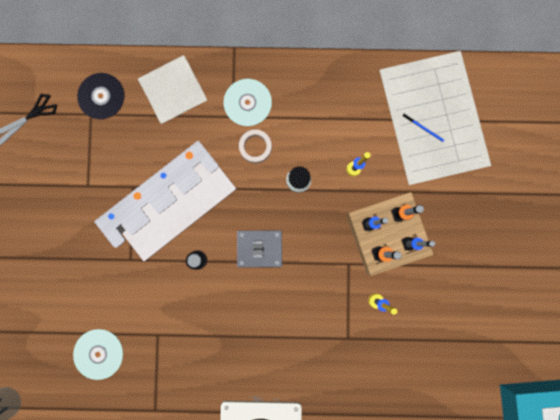

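```bash
cat > seg.py <<'E'
from h import *
def blobs(c,lo,hi,amin=6):
    h=cv2.cvtColor(c['color'],cv2.COLOR_RGB2HSV); m=cv2.inRange(h,lo,hi)
    n,l,s,ce=cv2.connectedComponentsWithStats(m)
    return [(ce[i].round(1).tolist(),int(s[i,4]),s[i,:4].tolist()) for i in range(1,n) if s[i,4]>=amin]
BLUE=((108,150,90),(125,255,255)); ORG=((5,200,170),(16,255,255)); YEL=((24,150,120),(33,255,255))
E
python3 - <<'E'
from seg import *
c=load('top0'); s=load('scene0')
for n,z in (('BLUE',.14),('ORG',.14)):
  for nm,cc in (('top',c),('scene',s)):
    for b in blobs(cc,*globals()[n]): print(n,nm,b,onz(cc,*b[0],.14).round(3)[:2], onz(cc,*b[0],.1025).round(3)[:2])
# dark clip plate
h=cv2.cvtColor(c['color'],cv2.COLOR_RGB2HSV)
m=cv2.inRange(h,(0,0,50),(180,90,135)); m[:220]=0;m[280:]=0;m[:,:225]=0;m[:,295:]=0
m=cv2.morphologyEx(m,cv2.MORPH_CLOSE,np.ones((9,9)))
k=max(cv2.findContours(m,0,1)[0],key=cv2.contourArea); r=cv2.minAreaRect(k); print(r)
print(onz(c,*r[0],.01), [onz(c,*p,.01).round(3)[:2].tolist() for p in cv2.boxPoints(r)])
crops=[c['color'][220:280,225:295],c['color'][135:270,85:245],c['color'][185:280,340:445]]
a=cv2.resize(crops[0],(400,342),interpolation=3);b=cv2.resize(crops[2],(400,258*400//285),interpolation=3)
cv2.imwrite('pics/z1.png',cv2.resize(crops[1],(800,600),interpolation=3)[...,::-1]) 
h_=min(a.shape[0],b.shape[0]); cv2.imwrite('pics/z2.png',np.hstack([a,np.pad(b,((0,342-b.shape[0]),(0,0),(0,0))) if b.shape[0]<342 else b[:342]])[...,::-1])
E
```

```text
BLUE top ([427.9, 130.5], 64, [413, 121, 30, 20]) [ 0.731 -0.361] [ 0.74  -0.372]
BLUE top ([357.6, 164.1], 56, [354, 158, 11, 11]) [ 0.653 -0.206] [ 0.66  -0.213]
BLUE top ([162.7, 175.3], 15, [161, 174, 5, 4]) [0.621 0.221] [0.626 0.23 ]
BLUE top ([110.5, 216.0], 16, [109, 214, 4, 5]) [0.529 0.332] [0.531 0.345]
BLUE top ([373.0, 222.8], 78, [369, 217, 11, 12]) [ 0.525 -0.241] [ 0.527 -0.248]
BLUE top ([415.4, 243.4], 79, [411, 238, 11, 12]) [ 0.482 -0.333] [ 0.482 -0.344]
BLUE top ([381.6, 303.8], 61, [377, 300, 12, 11]) [ 0.351 -0.261] [ 0.346 -0.269]
BLUE scene ([41.1, 17.4], 2275, [0, 0, 75, 45]) [-0.433  0.003] [-0.5    0.027]
BLUE scene ([541.6, 6.2], 13, [540, 3, 5, 7]) [0.574 1.054] [0.555 1.127]
BLUE scene ([541.3, 40.0], 1272, [516, 2, 44, 76]) [0.653 0.89 ] [0.637 0.955]
BLUE scene ([513.5, 56.6], 11, [512, 54, 4, 5]) [0.635 0.767] [0.619 0.827]
BLUE scene ([514.6, 63.3], 28, [511, 60, 9, 8]) [0.651 0.742] [0.636 0.801]
BLUE scene ([536.3, 63.9], 13, [533, 61, 6, 6]) [0.693 0.779] [0.679 0.839]
BLUE scene ([517.3, 70.5], 6, [516, 68, 4, 6]) [0.671 0.719] [0.656 0.776]
BLUE scene ([534.1, 71.1], 10, [531, 70, 6, 4]) [0.703 0.746] [0.69  0.805]
BLUE scene ([539.6, 70.7], 7, [538, 70, 5, 2]) [0.712 0.757] [0.7   0.817]
BLUE scene ([382.0, 117.5], 6, [381, 117, 3, 2]) [0.529 0.333] [0.507 0.372]
BLUE scene ([385.5, 162.2], 10, [384, 161, 4, 3]) [0.621 0.221] [0.604 0.255]
BLUE scene ([126.1, 238.1], 66, [120, 232, 12, 11]) [ 0.382 -0.288] [ 0.353 -0.278]
BLUE scene ([192.4, 284.0], 76, [186, 277, 13, 12]) [ 0.551 -0.265] [ 0.53  -0.254]
BLUE scene ([136.3, 301.7], 88, [129, 295, 14, 12]) [ 0.507 -0.356] [ 0.485 -0.35 ]
BLUE scene ([256.4, 320.0], 90, [250, 313, 14, 13]) [ 0.683 -0.235] [ 0.67  -0.223]
((259.0, 248.5), (37.0, 46.0), 90.0)
[0.46301369 0.0110753  0.01      ] [[0.507, 0.068], [0.509, -0.044], [0.419, -0.046], [0.417, 0.066]]
```

View pics/z2.png

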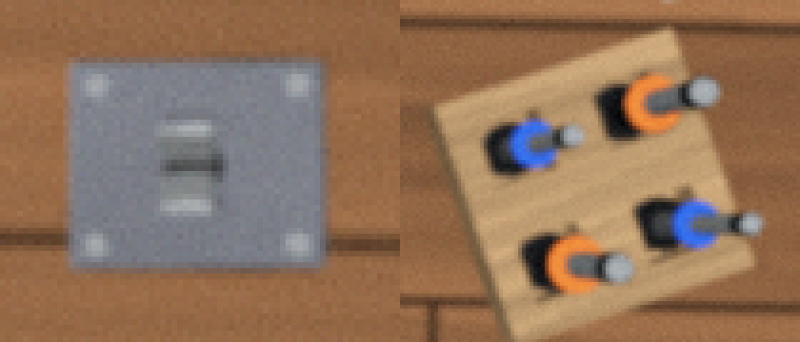

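Run:
```python
from seg import *
c=load('top0'); s=load('scene0')
for n,t,co in (('s1',(384.6,220.4),(373,222.8)),('s2',(431.9,244),(415.4,243.4)),('t1',(419.5,209.1),(340+253/3.81,185+103/3.81)),('t2',(397,255),(340+175/3.81,185+265/3.81))):
    a=onz(c,*t,.205);b=onz(c,*co,.1045); print(n,a.round(4),b.round(4),'scene tip',proj(s,a).round(0),'col',proj(s,b).round(0))
for p in((137,196),(189,155)):print('dot',onz(c,*p,.14).round(3))
# rack dots refined
h=cv2.cvtColor(c['color'],cv2.COLOR_RGB2HSV)
print(h[196,137],h[155,189],h[212,406])
cv2.imwrite('pics/z3.png',cv2.resize(s['color'][95:245,320:410],(480,800),interpolation=3)[:600,:,::-1])
```

```text
s1 [ 0.5273 -0.2517  0.205 ] [ 0.5267 -0.248   0.1045] scene tip [185. 252.] col [194. 280.]
s2 [ 0.481  -0.3481  0.205 ] [ 0.4822 -0.3434  0.1045] scene tip [123. 271.] col [138. 298.]
t1 [ 0.5518 -0.3229  0.205 ] [ 0.5524 -0.3231  0.1045] scene tip [161. 287.] col [171. 315.]
t2 [ 0.4573 -0.2772  0.205 ] [ 0.456  -0.2775  0.1045] scene tip [148. 238.] col [158. 268.]
dot [0.574 0.276 0.14 ]
dot [0.667 0.165 0.14 ]
[ 14 186 239] [ 14 189 238] [105  20 103]
```

View pics/z1.png

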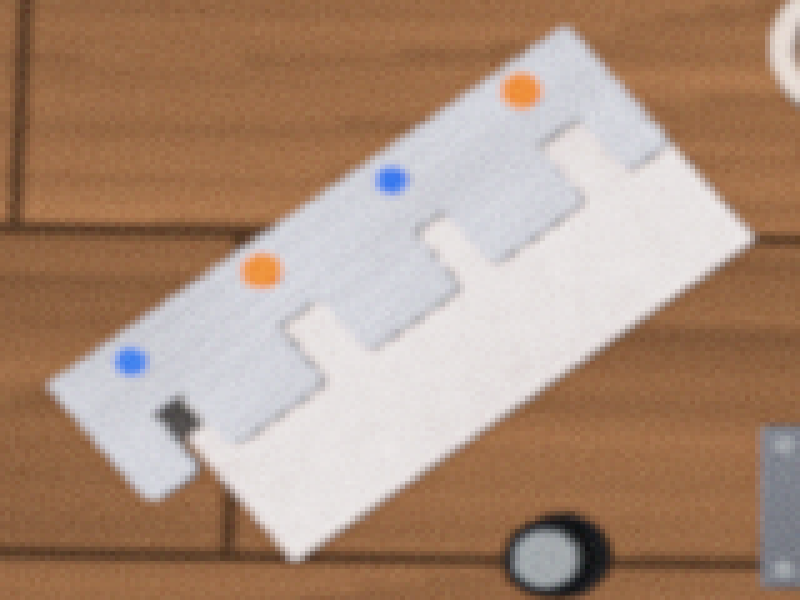

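View pics/z3.png

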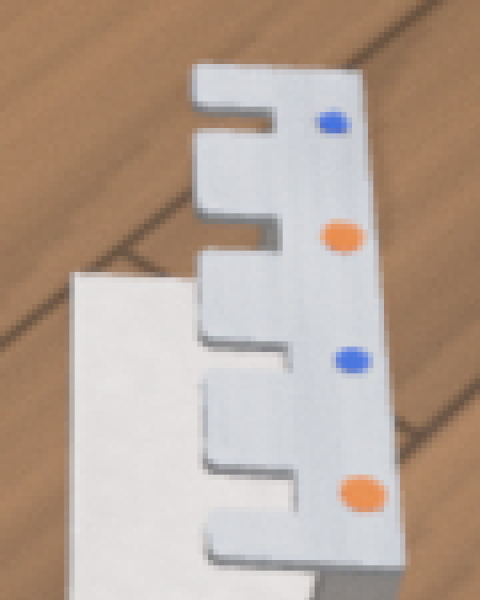

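Run:
```python
from seg import *
c=load('top0'); f=lambda u,v:(85+u/5,135+v/4.444)
for n,p in (('w2back',(561.5,133.5)),('n2back',(431,226)),('w1back',(298,315)),('n1back?',(178,398)),('land23a',(497,262)),('land23b',(585,205)),('land12a',(375,345)),('land12b',(460,290)),('dark',(180,415))):
    print(n,onz(c,*f(*p),.14).round(4)[:2])
```

```text
w2back [0.6447 0.1456]
n2back [0.5976 0.2015]
w1back [0.5525 0.2583]
n1back? [0.5106 0.3092]
land23a [0.5803 0.172 ]
land23b [0.6093 0.1343]
land12a [0.5383 0.2241]
land12b [0.5662 0.1878]
dark [0.5023 0.308 ]
```

Call:
move_arm(
  moves=[
    [[0.0272, -0.0492, 0.005, -5.1, 60], [0.0544, -0.0984, 0.01, -10.2, 60], [0.0816, -0.1476, 0.015, -15.3, 60], [0.1088, -0.1968, 0.02, -20.4, 60], [0.136, -0.246, 0.025, -25.4, 60]],
  ],
)

```text
clock: 0.78
eef_pos: [0.2556, 0.2379, 0.2564]
tool_rot: [0.336, 0.942, 0.0, 0.0]
ft_force: [1.6, -0.3, 0.5]
grip_width: 0.0512
grasp_force: 0.0
```

Call:
move_arm(
  moves=[
    [[0.0272, -0.0492, 0.005, -5.1, 60], [0.0544, -0.0984, 0.01, -10.2, 60], [0.0816, -0.1476, 0.015, -15.3, 60], [0.1088, -0.1968, 0.02, -20.4, 60], [0.136, -0.246, 0.025, -25.4, 60]],
  ],
)

```text
clock: 1.4
eef_pos: [0.3917, -0.0083, 0.2815]
tool_rot: [0.536, 0.844, 0.0, 0.0]
ft_force: [1.4, 0.3, -0.1]
grip_width: 0.0511
grasp_force: 0.0
```

Call:
move_arm(
  moves=[
    [[0.0272, -0.0492, 0.005, -5.1, 60], [0.0544, -0.0984, 0.01, -10.2, 60], [0.0816, -0.1476, 0.015, -15.3, 60], [0.1088, -0.1968, 0.02, -20.4, 60], [0.136, -0.246, 0.025, -25.4, 60]],
  ],
)

```text
clock: 2.02
eef_pos: [0.5278, -0.2541, 0.3061]
tool_rot: [0.708, 0.706, 0.0, -0.0]
ft_force: [0.6, 0.8, 1.0]
grip_width: 0.0512
grasp_force: 0.0
```

Run:
```python
from h import *
c=grab('wrist','w1'); o=c['obs'];print(o['clock'],o['eef_pos'],o['tool_rot'],o['joint_pos'],o['ft_force'],o['grip_width'])
t=R.from_quat(o['tool_rot']).as_matrix();print(t.round(3))
for P in((.5273,-.2517,.205),(.481,-.3481,.205),(.5518,-.3229,.205),(.4573,-.2772,.205)):print(proj(c,P).round(0))
```

```text
2.025 [ 0.52779284 -0.2541023   0.30605536] [ 7.08200399e-01  7.06011422e-01  7.08199329e-05 -2.49793646e-04] [-4.48847396e-01  4.06033442e-01  4.29196878e-01  1.59438409e+00
  2.99331289e-04  1.12504455e+00] [0.63555404 0.76511658 0.97639745] 0.05123376066633546
[[ 0.003  1.    -0.   ]
 [ 1.    -0.003  0.   ]
 [ 0.    -0.    -1.   ]]
[276. 206.]
[216. 326.]
[310. 297.]
[177. 240.]
```

View pics/w1.png

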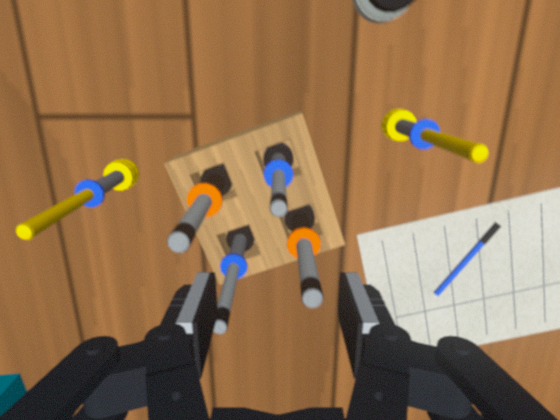

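Call:
move_arm(
  moves=[
    [[0, 0.002, -0.048, 0, 60], [0, 0.002, -0.096, 0, 60], [0, 0.002, -0.143, 0, 60], [0, 0.002, -0.143, 0, 0], [0, 0.002, -0.143, 0, 0]],
  ],
)

```text
clock: 2.7
eef_pos: [0.5281, -0.2507, 0.165]
tool_rot: [0.707, 0.707, 0.0, 0.001]
ft_force: [0.3, 0.0, 0.9]
grip_width: 0.0153
grasp_force: 0.0
```

Call:
move_arm(
  moves=[
    [[0, 0, 0, 0, 0], [0, 0, 0, 0, 0], [0, 0, 0.03, 0, 0]],
  ],
)

```text
clock: 3.08
eef_pos: [0.5261, -0.2499, 0.1924]
tool_rot: [0.707, 0.707, -0.001, -0.002]
ft_force: [0.2, 0.1, -0.9]
grip_width: 0.0105
grasp_force: 58.5
```

Call:
move_arm(
  moves=[
    [[0, 0, 0.05, 0, 0], [0, 0, 0.1, 0, 0], [0, 0, 0.15, 0, 0], [0, 0, 0.19, 0, 0], [0, 0, 0.19, 0, 0]],
  ],
)

```text
clock: 3.7
eef_pos: [0.5284, -0.251, 0.3884]
tool_rot: [0.707, 0.707, 0.002, 0.005]
ft_force: [0.5, -0.4, -1.4]
grip_width: 0.0107
grasp_force: 58.6
```

Run:
```python
from h import *
c=grab('scene','s2'); print(c['obs']['ft_force'],c['obs']['grip_width'])
```

```text
[ 0.52406657 -0.35670035 -1.36896165] 0.010713596923950151
```

View pics/s2.png

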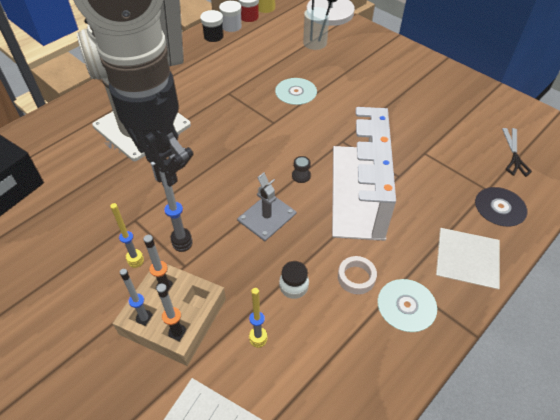

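Call:
move_arm(
  moves=[
    [[-0.047, 0.026, 0, 0, 0], [-0.094, 0.052, 0, 0, 0], [-0.141, 0.078, 0, 0, 0], [-0.188, 0.104, 0, 0, 0], [-0.188, 0.104, -0.05, 0, 0]],
  ],
)

```text
clock: 4.38
eef_pos: [0.3381, -0.1457, 0.3354]
tool_rot: [0.707, 0.707, 0.002, 0.004]
ft_force: [2.1, -0.7, -1.7]
grip_width: 0.01
grasp_force: 58.8
```

Call:
move_arm(
  moves=[
    [[0, 0, -0.05, 0, 0], [0, 0, -0.1, 0, 0], [0, 0, -0.15, 0, 0], [0, 0, -0.173, 0, 0], [0, 0, -0.173, 0, 0]],
  ],
)

```text
clock: 5.0
eef_pos: [0.3366, -0.1453, 0.1579]
tool_rot: [0.707, 0.707, -0.001, -0.003]
ft_force: [-0.5, -0.5, -0.3]
grip_width: 0.0106
grasp_force: 58.8
```

Call:
move_arm(
  moves=[
    [[0, 0, -0.005, 0, 0], [0, 0, -0.01, 0, 0], [0, 0, -0.012, 0, 0]],
  ],
)

```text
clock: 5.38
eef_pos: [0.3423, -0.1482, 0.154]
tool_rot: [0.707, 0.707, 0.001, 0.005]
ft_force: [-8.2, 2.9, 45.9]
grip_width: 0.0103
grasp_force: 66.1
```

Call:
move_arm(
  moves=[
    [[0, 0.015, 0.005, 0, 0], [0, 0.03, 0.005, 0, 0], [0, 0.045, 0.003, 0, 0], [0, 0.06, 0.001, 0, 0], [0, 0.075, -0.004, 0, 0]],
  ],
)

```text
clock: 6.0
eef_pos: [0.3444, -0.0725, 0.1494]
tool_rot: [0.707, 0.707, 0.003, 0.006]
ft_force: [-4.0, 3.4, 33.3]
grip_width: 0.0103
grasp_force: 64.8
```

Run:
```python
from h import *
c=grab('scene','s3'); print(c['obs']['ft_force'],c['obs']['grip_width'])
cv2.imwrite('pics/s3c.png',cv2.resize(c['color'][60:260,80:330],(750,600))[...,::-1])
```

```text
[-4.02614141  3.44599562 33.25601886] 0.010301345040475548
```

View pics/s3c.png

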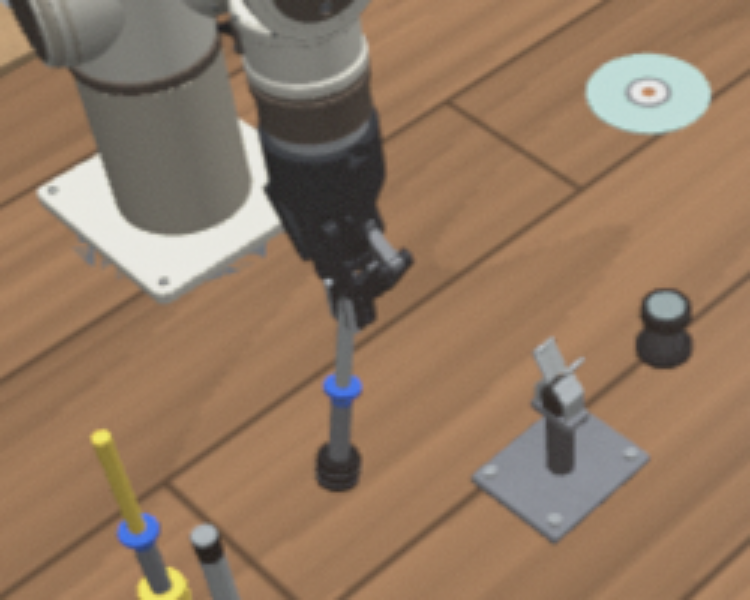

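Run:
```python
from h import *
c=load('top0')
for u,v in((187,130),(187,205),(187,167),(215,167),(160,167)): print((u,v),onz(c,225+u*.175,220+v*.1754,.134).round(4))
print('bolts',[onz(c,225+u*.175,220+v*.1754,.01).round(4)[:2].tolist() for u,v in((96,85),(297,85),(94,245),(299,243))])
```

```text
(187, 130) [0.4767 0.0094 0.134 ]
(187, 205) [0.448  0.0088 0.134 ]
(187, 167) [0.4625 0.0091 0.134 ]
(215, 167) [ 0.4628 -0.0016  0.134 ]
(160, 167) [0.4623 0.0194 0.134 ]
bolts [[0.4954, 0.0539], [0.497, -0.0322], [0.427, 0.0531], [0.4295, -0.0343]]
```

Call:
move_arm(
  moves=[
    [[0, 0, 0.04, 0, 0], [0, 0, 0.08, 0, 0], [0, 0, 0.12, 0, 0], [0, 0, 0.14, 0, 0]],
  ],
)

```text
clock: 6.55
eef_pos: [0.3405, -0.0717, 0.2874]
tool_rot: [0.707, 0.707, 0.002, 0.002]
ft_force: [0.5, -0.5, -1.0]
grip_width: 0.0105
grasp_force: 61.0
```

Call:
move_arm(
  moves=[
    [[0.06, 0.001, 0, 1, 0], [0.1235, 0.001, 0, 1, 0], [0.1235, 0.001, -0.045, 1, 0], [0.1235, 0.001, -0.089, 1, 0], [0.1235, 0.03, -0.089, 1, 0]],
  ],
)

```text
clock: 7.18
eef_pos: [0.4605, -0.0419, 0.1918]
tool_rot: [0.702, 0.712, -0.002, -0.003]
ft_force: [1.3, -0.1, -0.1]
grip_width: 0.0102
grasp_force: 60.9
```

Call:
move_arm(
  moves=[
    [[0, 0.02, 0, 0, 0], [0, 0.03, 0, 0, 0], [0, 0.04, 0, 0, 0], [0, 0.052, 0, 0, 0]],
  ],
)

```text
clock: 7.68
eef_pos: [0.463, 0.0108, 0.1956]
tool_rot: [0.701, 0.713, 0.0, 0.0]
ft_force: [-0.4, 0.5, -0.9]
grip_width: 0.0105
grasp_force: 60.9
```

```bash
cat >> seg.py <<'E'
ORG=((9,150,150),(18,255,255))
def tri(obs):
    A=np.zeros((3,3));b=np.zeros(3)
    for c,p in obs:
        e,d=ray(c,*p);M=np.eye(3)-np.outer(d,d);A+=M;b+=M@e
    return np.linalg.solve(A,b)
def collar(col,guess=None,rad=.2):
    s=grab('scene','cs');t=grab('top','ct');g=np.array(s['obs']['eef_pos'])+[0,0,.019]
    guess=g if guess is None else np.array(guess)
    best=[]
    for a in blobs(s,*col,12):
        for b in blobs(t,*col,8):
            P=tri([(s,a[0]),(t,b[0])]); e=np.hypot(*(proj(s,P)-a[0]))+np.hypot(*(proj(t,P)-b[0]))
            if e<6 and np.linalg.norm(P-guess)<rad: best.append((round(e,1),P.round(4).tolist(),np.round((P-g)*1000).tolist(),a[1],b[1]))
    print('grasp',g.round(4),sorted(best)[:4]); o=s['obs'];print('F',np.round(o['ft_force'],1),'T',np.round(o['ft_torque'],2),'gw',round(o['grip_width'],4),'t',round(o['clock'],2))
E
python3 -c "
from seg import *
collar(BLUE)"
```

```text
grasp [0.463  0.0108 0.2146] []
F [-0.4  0.5 -0.9] T [0.04 0.01 0.04] gw 0.0105 t 7.67
```

```bash
cat >> seg.py <<'E'
def incol(col,x0=None,n=None,p0=None):
    "scene collar blobs cut with vertical plane through p0 with normal n"
    s=grab('scene','cs');g=np.array(s['obs']['eef_pos'])+[0,0,.019]
    n=np.array([1,0,0]) if n is None else np.array(n); p0=g if p0 is None else np.array(p0)
    print('grasp',g.round(4),'F',np.round(s['obs']['ft_force'],1),'gw',round(s['obs']['grip_width'],4),'t',round(s['obs']['clock'],2))
    for a in blobs(s,*col,12):
        e,d=ray(s,*a[0]); P=e+d*(n@(p0-e))/(n@d)
        if np.linalg.norm(P-g)<.25: print(a[0],a[1],P.round(4),((P-g)*1000).round(),'dist',round(np.linalg.norm(P-g)*1000,1))
E
python3 -c "
from seg import *
incol(BLUE)"
```

```text
grasp [0.4629 0.0114 0.2145] F [ 0.2 -0.7 -0.4] gw 0.0106 t 7.78
[258.3, 183.1] 53 [ 0.4629 -0.0106  0.137 ] [  0. -22. -77.] dist 80.5
```

Call:
move_arm(
  moves=[
    [[0, 0.013, 0, 0, 0], [0, 0.021, -0.002, 0, 0], [0, 0.03, -0.005, 0, 0], [0, 0.039, -0.009, 0, 0], [0, 0.048, -0.014, 0, 0]],
  ],
)

```text
clock: 8.45
eef_pos: [0.4628, 0.059, 0.181]
tool_rot: [0.701, 0.713, -0.0, 0.0]
ft_force: [0.2, -4.3, 2.3]
grip_width: 0.0106
grasp_force: 60.5
```

```bash
python3 -c "
from seg import *
incol(BLUE)"
```

```text
grasp [0.4628 0.059  0.2   ] F [ 0.2 -4.3  2.3] gw 0.0106 t 8.45
[265.0, 177.9] 36 [0.4628 0.0096 0.1371] [  0. -49. -63.] dist 80.0
```

Call:
move_arm(
  moves=[
    [[0, 0.008, -0.007, 0, 0], [0, 0.016, -0.013, 0, 0], [0, 0.023, -0.02, 0, 0], [0, 0.03, -0.027, 0, 0], [0, 0.036, -0.034, 0, 0]],
  ],
)

```text
clock: 9.12
eef_pos: [0.4626, 0.095, 0.1467]
tool_rot: [0.701, 0.713, -0.0, -0.0]
ft_force: [-0.1, -3.6, 3.1]
grip_width: 0.0103
grasp_force: 61.4
```

Call:
move_arm(
  moves=[
    [[0, 0.005, -0.008, 0, 0], [0, 0.009, -0.016, 0, 0], [0, 0.013, -0.024, 0, 0], [0, 0.015, -0.03, 0, 0]],
  ],
)

```text
clock: 9.62
eef_pos: [0.4625, 0.1098, 0.1167]
tool_rot: [0.701, 0.713, -0.0, -0.0]
ft_force: [0.3, -3.0, 1.9]
grip_width: 0.0102
grasp_force: 58.3
```

```bash
python3 -c "
from seg import *
incol(BLUE)"
```

```text
grasp [0.4625 0.1098 0.1357] F [ 0.3 -3.   1.9] gw 0.0102 t 9.62
[272.2, 175.3] 15 [0.4625 0.0316 0.1277] [ -0. -78.  -8.] dist 78.6
```

Call:
move_arm(
  moves=[
    [[0, 0.001, -0.004, 0, 0], [0, 0.001, -0.009, 0, 0], [0, 0.001, -0.009, 0, 0]],
  ],
)

```text
clock: 10.05
eef_pos: [0.4627, 0.1112, 0.1082]
tool_rot: [0.701, 0.713, 0.0, -0.001]
ft_force: [-1.0, 0.8, 3.8]
grip_width: 0.0103
grasp_force: 58.4
```

```bash
python3 -c "
from seg import *
incol(BLUE)"
```

```text
grasp [0.4627 0.1112 0.1272] F [-1.   0.8  3.8] gw 0.0103 t 10.05
[273.1, 176.1] 15 [0.4627 0.0343 0.1231] [  0. -77.  -4.] dist 77.0
```

Call:
move_arm(
  moves=[
    [[0, 0, 0.03, 0, 0], [0, 0, 0.055, 0, 0], [0, -0.022, 0.055, 0, 0], [0, -0.043, 0.055, 0, 0], [0, -0.043, 0.055, 0, 0]],
  ],
)

```text
clock: 10.72
eef_pos: [0.4623, 0.0671, 0.1629]
tool_rot: [0.702, 0.713, 0.0, -0.001]
ft_force: [1.3, 1.1, -0.4]
grip_width: 0.01
grasp_force: 58.6
```

```bash
python3 -c "
from seg import *
incol(BLUE)
cv2.imwrite('pics/s4.png',cv2.resize(load('cs')['color'][120:250,190:350],(738,600))[...,::-1])"
```

```text
grasp [0.4623 0.0671 0.1819] F [ 1.3  1.1 -0.4] gw 0.01 t 10.72
[258.2, 171.0] 17 [ 0.4623 -0.009   0.1726] [ -0. -76.  -9.] dist 76.6
```

View pics/s4.png

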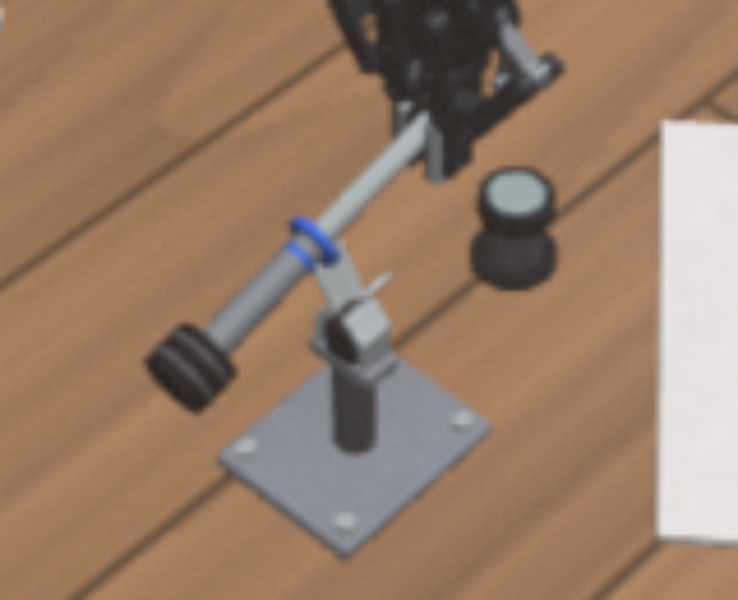

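Call:
move_arm(
  moves=[
    [[0, 0, -0.025, 0, 0], [0, 0, -0.045, 0, 0], [0, 0, -0.055, 0, 0], [0, 0, -0.058, 0, 0]],
  ],
)

```text
clock: 11.28
eef_pos: [0.4628, 0.0681, 0.1052]
tool_rot: [0.701, 0.714, 0.0, -0.0]
ft_force: [-0.7, 1.4, 2.1]
grip_width: 0.0103
grasp_force: 58.5
```

```bash
python3 -c "
from seg import *
incol(BLUE)"
```

```text
grasp [0.4628 0.0681 0.1242] F [-0.7  1.4  2.1] gw 0.0103 t 11.28
[259.9, 189.3] 19 [ 0.4628 -0.0066  0.1138] [  0. -75. -10.] dist 75.4
```

Call:
move_arm(
  moves=[
    [[0, 0, 0, 0, 30], [0, 0, 0, 0, 60], [0, 0, 0.04, 0, 60], [0, -0.01, 0.08, 10, 100], [0, -0.02, 0.08, 20, 100]],
  ],
)

```text
clock: 11.95
eef_pos: [0.4654, 0.0477, 0.1892]
tool_rot: [0.564, 0.826, 0.003, 0.003]
ft_force: [0.1, 0.0, -0.1]
grip_width: 0.0841
grasp_force: 0.0
```

Call:
move_arm(
  moves=[
    [[0, -0.01, 0, 10, 100], [0, -0.02, 0, 20, 100], [0, -0.03, 0, 30, 100], [0, -0.038, 0, 40, 100], [0, -0.038, 0, 50, 100]],
  ],
)

```text
clock: 12.58
eef_pos: [0.4628, 0.0091, 0.1857]
tool_rot: [0.163, 0.987, 0.0, 0.0]
ft_force: [0.2, 1.0, 0.2]
grip_width: 0.0857
grasp_force: 0.0
```

Call:
move_arm(
  moves=[
    [[0, 0, 0, 10, 100], [0, 0, 0, 20, 100], [0, 0, -0.035, 20, 100]],
  ],
)

```text
clock: 12.95
eef_pos: [0.4656, 0.0096, 0.1527]
tool_rot: [-0.009, 1.0, 0.0, 0.004]
ft_force: [1.3, -0.1, -0.6]
grip_width: 0.0851
grasp_force: 0.0
```

```bash
python3 -c "
from seg import *
incol(BLUE,p0=[.4625,0,0])"
```

```text
grasp [0.4656 0.0096 0.1717] F [ 1.3 -0.1 -0.6] gw 0.0851 t 12.95
[260.4, 187.6] 18 [ 0.4625 -0.0046  0.1174] [ -3. -14. -54.] dist 56.2
```

Call:
move_arm(
  moves=[
    [[-0.001, 0, -0.02, 0, 100], [-0.001, 0, -0.036, 0, 100], [-0.001, 0, -0.042, 0, 100], [-0.001, 0, -0.046, 0, 100]],
  ],
)

```text
clock: 13.5
eef_pos: [0.4625, 0.0096, 0.1051]
tool_rot: [-0.009, 1.0, 0.0, 0.001]
ft_force: [-0.1, -0.3, 2.4]
grip_width: 0.0855
grasp_force: 1.0
```

```bash
python3 -c "
from seg import *
incol(BLUE,p0=[.4625,0,0])"
```

```text
grasp [0.4625 0.0096 0.1241] F [-0.1 -0.3  2.4] gw 0.0855 t 13.5
[260.3, 190.1] 19 [ 0.4625 -0.0052  0.1097] [  0. -15. -14.] dist 20.6
```

Call:
move_arm(
  moves=[
    [[0, 0, -0.003, 0, 100], [0, 0, -0.006, 0, 100], [0, 0, -0.008, 0, 100]],
  ],
)

```text
clock: 13.92
eef_pos: [0.4641, 0.0094, 0.0991]
tool_rot: [-0.009, 1.0, -0.0, 0.003]
ft_force: [-2.9, 0.3, 24.2]
grip_width: 0.0854
grasp_force: 11.9
```

```bash
python3 -c "
from seg import *
incol(BLUE,p0=[.4625,0,0])"
```

```text
grasp [0.4641 0.0094 0.1181] F [-2.9  0.3 24.2] gw 0.0854 t 13.93
[260.8, 192.0] 19 [ 0.4625 -0.0039  0.1024] [ -2. -13. -16.] dist 20.6
```

Call:
move_arm(
  moves=[
    [[0, 0, 0.05, 0, 100], [0, 0, 0.08, 0, 100], [0, -0.02, 0.08, 10, 100], [0, -0.04, 0.08, 20, 100], [0, -0.06, 0.08, 30, 100]],
  ],
)

```text
clock: 14.6
eef_pos: [0.4616, -0.0509, 0.1762]
tool_rot: [-0.27, 0.963, 0.0, -0.0]
ft_force: [-0.0, -0.0, 0.5]
grip_width: 0.0858
grasp_force: 0.0
```

Call:
move_arm(
  moves=[
    [[0.001, -0.02, 0, 10, 100], [0.002, -0.04, 0, 20, 100], [0.002, -0.0435, 0, 30, 100], [0.002, -0.0435, 0, 40, 100], [0.002, -0.0435, 0, 50, 100]],
  ],
)

```text
clock: 15.22
eef_pos: [0.4635, -0.094, 0.176]
tool_rot: [-0.652, 0.759, 0.0, -0.0]
ft_force: [0.2, -0.2, 0.1]
grip_width: 0.0849
grasp_force: 0.0
```

Call:
move_arm(
  moves=[
    [[0, 0, 0, 10, 100], [0, 0, -0.04, 10, 100], [0, 0, -0.086, 10, 100], [0, 0, -0.086, 10, 0], [0, 0, -0.086, 10, 0]],
  ],
)

```text
clock: 15.85
eef_pos: [0.4645, -0.0941, 0.0914]
tool_rot: [0.713, -0.701, 0.0, -0.0]
ft_force: [0.6, 0.3, 0.7]
grip_width: 0.0516
grasp_force: 0.0
```

Call:
move_arm(
  moves=[
    [[0, 0, 0, 0, 0], [0, 0, 0, 0, 0]],
  ],
)

```text
clock: 16.1
eef_pos: [0.4655, -0.0943, 0.0921]
tool_rot: [0.713, -0.701, 0.002, -0.001]
ft_force: [1.4, 0.1, 0.9]
grip_width: 0.0319
grasp_force: 59.4
```

```bash
python3 -c "
from seg import *
incol(BLUE,p0=[.4625,0,0])"
```

```text
grasp [ 0.4655 -0.0943  0.1111] F [1.4 0.1 0.9] gw 0.0319 t 16.1
[260.9, 192.1] 21 [ 0.4625 -0.0036  0.1018] [-3. 91. -9.] dist 91.2
```

Call:
move_arm(
  moves=[
    [[0, 0, 0.01, 0, 0], [0, 0.002, 0.02, 0, 0], [0, 0.004, 0.03, 0, 0], [0, 0.007, 0.04, 0, 0], [0, 0.011, 0.05, 0, 0]],
  ],
)

```text
clock: 16.77
eef_pos: [0.4639, -0.0828, 0.1416]
tool_rot: [0.713, -0.701, 0.0, -0.0]
ft_force: [-0.3, -1.0, -0.2]
grip_width: 0.0317
grasp_force: 61.8
```

```bash
python3 -c "
from seg import *
incol(BLUE,p0=[.4625,0,0])"
```

```text
grasp [ 0.4639 -0.0828  0.1606] F [-0.3 -1.  -0.2] gw 0.0317 t 16.77
[262.1, 181.0] 18 [0.4625 0.001  0.134 ] [ -1.  84. -27.] dist 87.9
[126.1, 238.1] 66 [ 0.4625 -0.3154  0.2477] [  -1. -233.   87.] dist 248.4
```

Call:
move_arm(
  moves=[
    [[0, 0, 0.05, 0, 0], [0, 0, 0.1, 0, 0], [-0.02, 0.04, 0.1, -10, 0], [-0.04, 0.08, 0.1, -20, 0], [-0.06, 0.12, 0.1, -30, 0]],
  ],
)

```text
clock: 17.45
eef_pos: [0.4029, 0.0381, 0.241]
tool_rot: [-0.505, 0.863, -0.0, 0.0]
ft_force: [1.0, -0.0, -1.2]
grip_width: 0.032
grasp_force: 61.8
```

Call:
move_arm(
  moves=[
    [[-0.006, 0.041, 0, -10, 0], [-0.006, 0.041, 0, -20, 0], [-0.006, 0.041, -0.04, -21.5, 0], [-0.006, 0.041, -0.08, -21.5, 0], [-0.006, 0.041, -0.08, -21.5, 0]],
  ],
)

```text
clock: 18.08
eef_pos: [0.3948, 0.0777, 0.1584]
tool_rot: [-0.338, 0.941, 0.001, -0.003]
ft_force: [-0.1, 0.3, 0.1]
grip_width: 0.0318
grasp_force: 61.8
```

```bash
python3 -c "
from seg import *
incol(BLUE,n=[-.64,.77,0])
s=load('cs');g=np.array(s['obs']['eef_pos'])+[0,0,.019]; print(s['obs']['joint_pos'].round(2) if hasattr(s['obs']['joint_pos'],'round') else s['obs']['joint_pos'])
cv2.imwrite('pics/s5.png',cv2.resize(s['color'][60:260,200:450],(750,600))[...,::-1])"
```

```text
grasp [0.3948 0.0777 0.1774] F [-0.1  0.3  0.1] gw 0.0318 t 18.07
[ 0.19  0.1  -0.36  1.11  0.   -0.5 ]
```

View pics/s5.png

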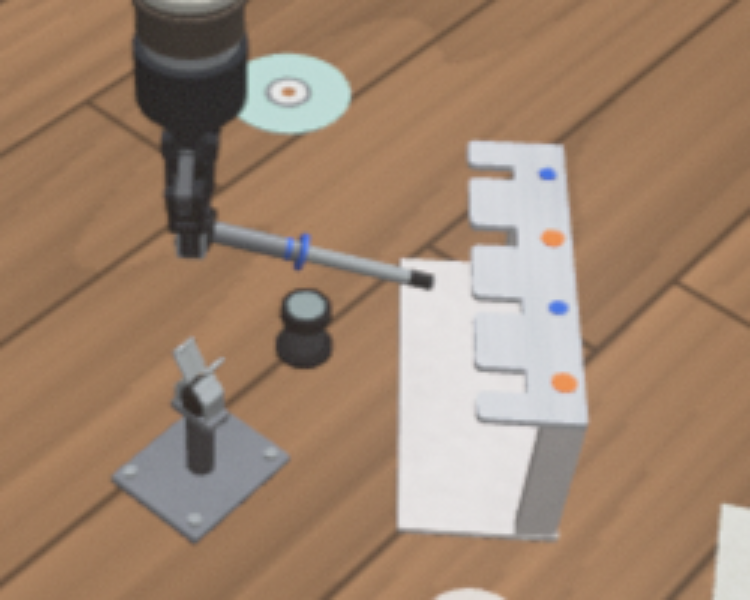

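```bash
cat >> seg.py <<'E'
def cut(s,p,p0,n):
    e,d=ray(s,*p); n=np.array(n); return e+d*(n@(np.array(p0)-e))/(n@d)
E
python3 - <<'E'
from seg import *
s=load('cs');g=np.array(s['obs']['eef_pos'])+[0,0,.019]
for p in((344,155),(300.5,143.3)):
    P=cut(s,p,g,[-.639,.769,0]);d=P-g;print(P.round(4),(d*1000).round(),np.linalg.norm(d)*1000, np.degrees(np.arctan2(-d[2],np.hypot(*d[:2]))))
ux=np.array([.769,.639]);print('edge dist',ux@(np.array([.552,.206])-g[:2]), 'lat',np.array([-.639,.769])@(np.array([.552,.206])-g[:2]))
E
```

```text
[0.5318 0.1915 0.1213] [137. 114. -56.] 186.72005226166598 17.456681680284582
[0.4559 0.1284 0.1506] [ 61.  51. -27.] 83.74833496875647 18.632356544697362
edge dist 0.20287274641805333 lat -0.0017520519830345666
```

Call:
move_arm(
  moves=[
    [[0, 0, -0.01, 0, 0], [0.023, 0.019, -0.01, 0, 0], [0.046, 0.038, -0.01, 0, 0]],
  ],
)

```text
clock: 18.5
eef_pos: [0.4453, 0.1165, 0.1517]
tool_rot: [-0.338, 0.941, -0.0, 0.001]
ft_force: [-0.0, -0.7, -2.0]
grip_width: 0.0321
grasp_force: 61.7
```

Call:
move_arm(
  moves=[
    [[0.002, 0.002, 0.012, 0, 0], [0.005, 0.004, 0.023, 0, 0], [0.009, 0.007, 0.035, 0, 0], [0.014, 0.012, 0.046, 0, 0]],
  ],
)

```text
clock: 19.0
eef_pos: [0.4575, 0.1277, 0.1974]
tool_rot: [-0.338, 0.941, -0.0, -0.0]
ft_force: [-2.3, -0.6, -2.9]
grip_width: 0.0316
grasp_force: 59.6
```

Run:
```python
from seg import *
incol(BLUE,n=[-.639,.769,0])
```

```text
grasp [0.4575 0.1277 0.2164] F [-2.3 -0.6 -2.9] gw 0.0316 t 19.0
```

```bash
sed -i 's/blobs(s,\*col,12):\n        e,d/X/; s/for a in blobs(s,\*col,12):/for a in blobs(s,*col,5):/' seg.py; sed -i 's/<.25: print/<.12: print/' seg.py
python3 - <<'E'
from seg import *
incol(((105,110,70),(128,255,255)),n=[-.639,.769,0])
E
```

```text
grasp [0.4593 0.1287 0.2179] F [-0.9 -0.2 -1.3] gw 0.0318 t 19.05
[331.8, 140.7] 30 [0.5091 0.1701 0.165 ] [ 50.  41. -53.] dist 83.6
[328.3, 138.3] 9 [0.5029 0.1649 0.1716] [ 44.  36. -46.] dist 73.2
```

Call:
move_arm(
  moves=[
    [[0.005, 0.004, 0.011, 0, 0], [0.012, 0.01, 0.021, 0, 0], [0.019, 0.016, 0.03, 0, 0], [0.026, 0.022, 0.038, 0, 0], [0.034, 0.029, 0.045, 0, 0]],
  ],
)

```text
clock: 19.73
eef_pos: [0.4919, 0.1571, 0.242]
tool_rot: [-0.338, 0.941, -0.0, -0.0]
ft_force: [0.2, -3.0, -1.7]
grip_width: 0.0312
grasp_force: 59.6
```

Run:
```python
from seg import *
incol(((105,110,70),(128,255,255)),n=[-.639,.769,0])
```

```text
grasp [0.4919 0.1571 0.261 ] F [ 0.2 -3.  -1.7] gw 0.0312 t 19.73
[339.4, 133.2] 54 [0.5195 0.1801 0.187 ] [ 28.  23. -74.] dist 82.3
```

Call:
move_arm(
  moves=[
    [[0.01, 0.008, 0.006, 0, 0], [0.019, 0.016, 0.01, 0, 0], [0.029, 0.024, 0.014, 0, 0], [0.038, 0.032, 0.016, 0, 0], [0.047, 0.039, 0.017, 0, 0]],
  ],
)

```text
clock: 20.4
eef_pos: [0.539, 0.1965, 0.2588]
tool_rot: [-0.338, 0.941, 0.0, 0.0]
ft_force: [-0.6, -2.3, -1.5]
grip_width: 0.0256
grasp_force: 53.0
```

Run:
```python
from seg import *
incol(((105,110,70),(128,255,255)),n=[-.639,.769,0])
```

```text
grasp [0.539  0.1965 0.2778] F [-0.6 -2.3 -1.5] gw 0.0256 t 20.4
[382.0, 117.5] 16 [0.5828 0.2329 0.2359] [ 44.  36. -42.] dist 70.7
[350.8, 131.5] 58 [0.5375 0.1952 0.1933] [ -2.  -1. -84.] dist 84.5
```

Run:
```python
from seg import *
s=load('cs'); w=grab('wrist','w6')
a=cv2.resize(s['color'][70:190,290:390],(500,600),interpolation=3)
cv2.imwrite('pics/s6.png',np.hstack([a,cv2.resize(w['color'][220:420,180:380],(300,300)).repeat(2,0)])[...,::-1])
```

```text
(no output)
```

View pics/s6.png

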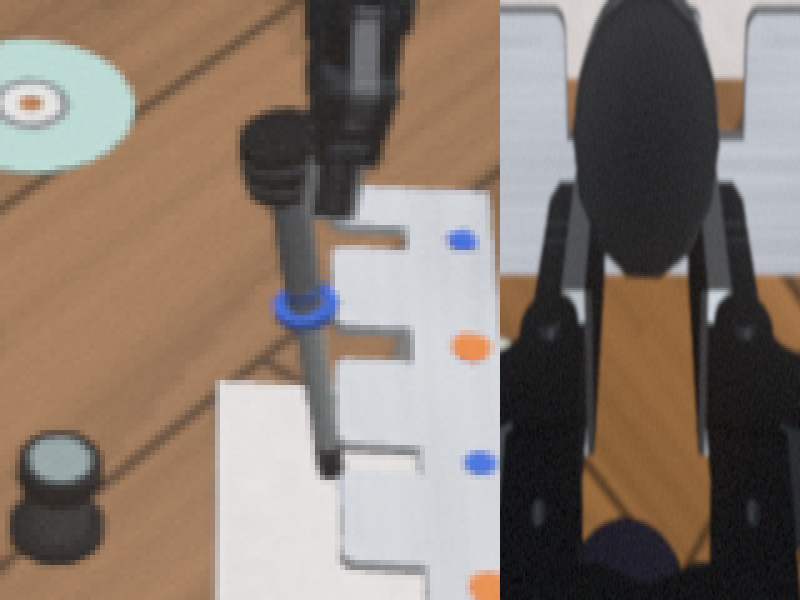

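Run:
```python
from seg import *
s=load('cs');g=np.array(s['obs']['eef_pos'])+[0,0,.019]; ux=np.array([.769,.639]);uy=np.array([-.639,.769])
for n,p in(('tip',(356,163)),('col',(351,131.2)),('cap',(345,95.6))):
    P=cut(s,p,g,[-.639,.769,0]);d=P-g;print(n,P.round(4),'along ux',(ux@d[:2]*1000).round(1),'z',P[2])
for n,q in(('n2',(.5935,.1976)),('n1',(.501,.3086)),('w2',(.6386,.1405)),('w1',(.5464,.2532))):
    d=np.array(q)-g[:2];print(n,ux@d,uy@d)
```

```text
tip [0.5551 0.2099 0.0986] along ux 20.8 z 0.09855834295586585
col [0.5377 0.1954 0.1942] along ux -1.7 z 0.19416111044344853
cap [0.5202 0.1809 0.2874] along ux -24.5 z 0.28743037164083785
n2 0.04255063552974813 -0.033977521107077885
n1 0.0423471355297481 0.11048897889292213
w2 0.04074563552974808 -0.10670632110707783
w1 0.04185913552974809 0.038875778892922125
```

Call:
move_arm(
  moves=[
    [[-0.0115, -0.0096, 0, 0, 0], [-0.001, -0.0225, 0, 0, 0], [0.01, -0.0354, 0, 0, 0], [0.0215, -0.0258, 0, 0, 0], [0.0292, -0.0194, 0, 0, 0]],
  ],
)

```text
clock: 21.12
eef_pos: [0.5695, 0.1761, 0.2582]
tool_rot: [-0.337, 0.941, 0.0, 0.0]
ft_force: [-1.3, -0.6, -1.2]
grip_width: 0.0228
grasp_force: 50.3
```

Call:
move_arm(
  moves=[
    [[0.007, 0.006, 0, 0, 0], [0.0138, 0.0115, 0, 0, 0], [0.0138, 0.0115, 0, 0, 0]],
  ],
)

```text
clock: 21.5
eef_pos: [0.5821, 0.1887, 0.2579]
tool_rot: [-0.338, 0.941, -0.0, -0.0]
ft_force: [-0.0, -0.3, -0.2]
grip_width: 0.0234
grasp_force: 50.5
```

Run:
```python
from seg import *
incol(((105,110,70),(128,255,255)),n=[-.639,.769,0])
t=grab('top','t7');s=load('cs')
a=cv2.resize(s['color'][80:220,320:420],(400,560),interpolation=3);b=cv2.resize(t['color'][140:240,110:210],(400,560),interpolation=3)
cv2.imwrite('pics/s7.png',np.hstack([a,b])[...,::-1])
```

```text
grasp [0.5821 0.1887 0.2769] F [-0.  -0.3 -0.2] gw 0.0234 t 21.5
[381.9, 117.4] 17 [0.5989 0.2027 0.2649] [ 17.  14. -12.] dist 25.0
[366.0, 143.2] 60 [0.5827 0.1892 0.1934] [  1.   1. -84.] dist 83.5
```

View pics/s7.png

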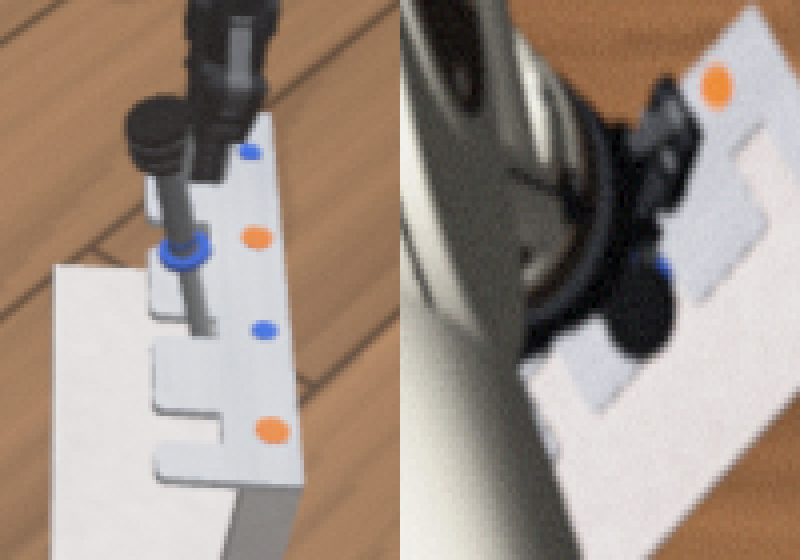

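Call:
move_arm(
  moves=[
    [[0.003, 0.002, -0.016, 0, 0], [0.006, 0.005, -0.032, 0, 0], [0.008, 0.007, -0.045, 0, 0], [0.008, 0.007, -0.049, 0, 0]],
  ],
)

```text
clock: 22.1
eef_pos: [0.589, 0.1951, 0.2075]
tool_rot: [-0.338, 0.941, 0.0, -0.001]
ft_force: [-1.0, -0.7, 3.4]
grip_width: 0.0233
grasp_force: 50.6
```

Run:
```python
from seg import *
incol(((105,110,70),(128,255,255)),n=[-.639,.769,0])
```

```text
grasp [0.589  0.1951 0.2265] F [-1.  -0.7  3.4] gw 0.0233 t 22.1
[366.9, 160.2] 54 [0.5893 0.1954 0.1429] [  0.   0. -84.] dist 83.6
[385.7, 162.4] 18 [0.6209 0.2216 0.1392] [ 32.  26. -87.] dist 96.6
```

Call:
move_arm(
  moves=[
    [[0, 0, 0, 0, 50], [0, 0, 0, 0, 100], [0, 0, 0, 0, 100], [0, 0, 0, 0, 100]],
  ],
)

```text
clock: 22.65
eef_pos: [0.5899, 0.1952, 0.2097]
tool_rot: [-0.338, 0.941, -0.0, 0.0]
ft_force: [-0.1, 0.6, 0.2]
grip_width: 0.0853
grasp_force: 0.0
```

Run:
```python
from seg import *
incol(((105,110,70),(128,255,255)),n=[-.639,.769,0])
```

```text
grasp [0.5899 0.1952 0.2287] F [-0.1  0.6  0.2] gw 0.0853 t 22.65
[367.2, 160.5] 54 [0.5902 0.1954 0.1426] [  0.   0. -86.] dist 86.1
[385.7, 162.4] 18 [0.6211 0.2211 0.1397] [ 31.  26. -89.] dist 97.8
```

Call:
move_arm(
  moves=[
    [[0, 0, -0.008, 0, 100], [0, 0, -0.008, 0, 30], [0, 0, -0.008, 0, 0], [0, 0, -0.008, 0, 0], [0, 0, -0.008, 0, 0]],
  ],
)

```text
clock: 23.32
eef_pos: [0.5898, 0.1952, 0.2016]
tool_rot: [-0.338, 0.941, -0.0, 0.0]
ft_force: [-1.3, -0.0, 0.8]
grip_width: 0.0326
grasp_force: 59.3
```

Call:
move_arm(
  moves=[
    [[0.0015, 0.001, 0, 0, 0], [0.003, 0.0022, -0.001, 0, 0], [0.0045, 0.0034, -0.002, 0, 0]],
  ],
)

```text
clock: 23.7
eef_pos: [0.5934, 0.198, 0.2011]
tool_rot: [-0.338, 0.941, -0.0, -0.0]
ft_force: [-6.6, -3.1, 12.0]
grip_width: 0.0318
grasp_force: 59.5
```

Run:
```python
from seg import *
incol(((105,110,70),(128,255,255)),n=[-.639,.769,0])
```

```text
grasp [0.5934 0.198  0.2201] F [-6.6 -3.1 12. ] gw 0.0318 t 23.7
[367.1, 160.8] 58 [0.5902 0.1953 0.1417] [ -3.  -3. -78.] dist 78.5
[385.7, 162.4] 18 [0.6212 0.221  0.1398] [ 28.  23. -80.] dist 88.0
```

Call:
move_arm(
  moves=[
    [[0, 0, 0.004, 0, 0], [0.0015, 0.0012, 0.004, 0, 0], [0.0015, 0.0012, 0.004, 0, 0]],
  ],
)

```text
clock: 24.12
eef_pos: [0.5962, 0.2001, 0.203]
tool_rot: [-0.338, 0.941, 0.0, 0.0]
ft_force: [0.0, -0.4, -0.3]
grip_width: 0.0327
grasp_force: 60.2
```

Run:
```python
from seg import *
incol(((105,110,70),(128,255,255)),n=[-.639,.769,0])
t=load('top0');print(proj(t,(.5935,.1976,.14)),proj(load('cs'),(.5935,.1976,.1425)))
```

```text
grasp [0.5962 0.2001 0.222 ] F [ 0.  -0.4 -0.3] gw 0.0327 t 24.12
[371.0, 160.7] 57 [0.5966 0.2004 0.1428] [  0.   0. -79.] dist 79.2
[385.7, 162.4] 18 [0.6212 0.2209 0.1399] [ 25.  21. -82.] dist 88.3
[172.9270973  187.75194897] [369.03850646 160.76875143]
```

Call:
move_arm(
  moves=[
    [[0.0012, 0.001, 0, 0, 0], [0.0024, 0.002, 0, 0, 0], [0.0024, 0.002, 0, 0, 0]],
  ],
)

```text
clock: 24.55
eef_pos: [0.5976, 0.2014, 0.2029]
tool_rot: [-0.338, 0.941, -0.0, -0.001]
ft_force: [-1.4, -2.1, 0.1]
grip_width: 0.0321
grasp_force: 59.5
```

Call:
move_arm(
  moves=[
    [[0.0012, 0.001, 0, 0, 0], [0.0012, 0.001, 0, 0, 0]],
  ],
)

```text
clock: 24.8
eef_pos: [0.5987, 0.2023, 0.2028]
tool_rot: [-0.338, 0.941, -0.0, -0.001]
ft_force: [-3.5, -3.1, -1.3]
grip_width: 0.0323
grasp_force: 59.5
```

Run:
```python
from seg import *
incol(((105,110,70),(128,255,255)),n=[-.639,.769,0])
```

```text
grasp [0.5987 0.2023 0.2218] F [-3.5 -3.1 -1.3] gw 0.0323 t 24.8
[371.4, 160.7] 54 [0.5972 0.201  0.1428] [ -1.  -1. -79.] dist 79.1
[385.7, 162.4] 18 [0.6212 0.221  0.1399] [ 23.  19. -82.] dist 87.1
```

Call:
move_arm(
  moves=[
    [[-0.001, -0.0008, -0.0015, 0, 0], [-0.001, -0.0008, -0.003, 0, 0], [-0.001, -0.0008, -0.003, 0, 40], [-0.001, -0.0008, -0.003, 0, 100], [-0.001, -0.0008, -0.003, 0, 100]],
  ],
)

```text
clock: 25.48
eef_pos: [0.5988, 0.2023, 0.2003]
tool_rot: [-0.338, 0.941, 0.0, 0.0]
ft_force: [0.0, -0.0, -0.7]
grip_width: 0.0691
grasp_force: 0.0
```

Call:
move_arm(
  moves=[
    [[0, 0, 0.05, 0, 100], [0, 0, 0.1, 0, 100], [0, 0, 0.15, 0, 100]],
  ],
)

```text
clock: 25.85
eef_pos: [0.5984, 0.2021, 0.3518]
tool_rot: [-0.338, 0.941, 0.0, 0.0]
ft_force: [1.1, -0.7, -0.2]
grip_width: 0.0853
grasp_force: 0.0
```

Run:
```python
from seg import *
s=grab('scene','cs');t=grab('top','ct');g=[.5972,.201,.1425]
for a in blobs(s,(105,110,70),(128,255,255),5):
    P=cut(s,a[0],g,[-.639,.769,0])
    if np.linalg.norm(P-g)<.08:print(a,P.round(4))
# caddy check
for n,col in (('B',BLUE),('O',ORG)):
  for b in blobs(t,*col,15):
    if b[0][0]>300: print(n,b[0],b[1],onz(t,*b[0],.1025).round(4))
print(monitor.get_obs()['eef_pos'])
for n,q in(('n2cap top',(.5972,.201,.235)),('n2',g)): print(n,proj(s,q))
cv2.imwrite('pics/s8.png',np.hstack([cv2.resize(s['color'][60:260,310:410],(300,600)),cv2.resize(t['color'][180:290,340:450],(500,600))])[...,::-1])
```

```text
([370.6, 161.6], 57, [365, 157, 12, 9]) [0.5962 0.2002 0.1399]
([385.7, 162.4], 18, [383, 161, 6, 4]) [0.6212 0.221  0.1399]
B [427.5, 130.3] 64 [ 0.7405 -0.3714  0.1025]
B [357.6, 164.1] 57 [ 0.6597 -0.2126  0.1025]
B [412.1, 238.5] 79 [ 0.4931 -0.3366  0.1025]
B [381.6, 303.8] 61 [ 0.3462 -0.2688  0.1025]
O [401.4, 207.4] 123 [ 0.5628 -0.3123  0.1025]
O [381.2, 249.0] 117 [ 0.4682 -0.2672  0.1025]
[0.60035785 0.20281699 0.35754045]
n2cap top [378.23118072 128.77855898]
n2 [371.3673272  160.80643708]
```

View pics/s8.png

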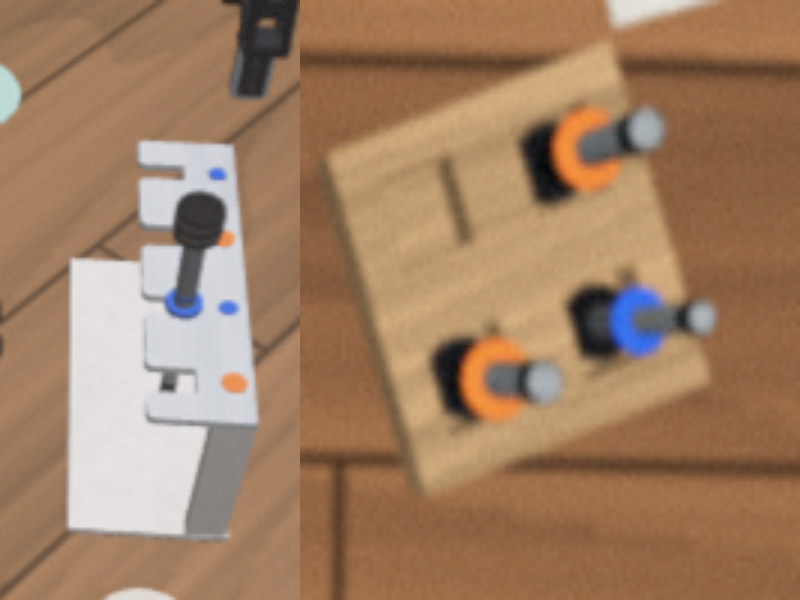

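Run:
```python
from seg import *
t=load('ct')
for n,(u,v) in (('t1',(345,128)),('s2',(402,317)),('t2',(243,382))): print(n,onz(t,340+u/4.545,180+v/5.4545,.205).round(4))
```

```text
t1 [ 0.5632 -0.3156  0.205 ]
s2 [ 0.4928 -0.3411  0.205 ]
t2 [ 0.4672 -0.27    0.205 ]
```

Call:
move_arm(
  moves=[
    [[-0.0146, -0.0524, -0.005, 5.6, 60], [-0.0292, -0.1048, -0.01, 11.2, 60], [-0.0438, -0.1572, -0.015, 16.8, 60], [-0.0584, -0.2096, -0.02, 22.4, 60], [-0.073, -0.262, -0.025, 28, 60]],
  ],
)

```text
clock: 26.58
eef_pos: [0.5247, -0.0615, 0.3245]
tool_rot: [-0.557, 0.83, 0.0, 0.0]
ft_force: [0.6, -0.9, -0.2]
grip_width: 0.0513
grasp_force: 0.0
```

Call:
move_arm(
  moves=[
    [[-0.0146, -0.0524, -0.006, 5.6, 60], [-0.0292, -0.1048, -0.012, 11.2, 60], [-0.0438, -0.1572, -0.018, 16.8, 60], [-0.0585, -0.2097, -0.023, 22.5, 60], [-0.0585, -0.2097, -0.023, 22.5, 60]],
  ],
)

```text
clock: 27.2
eef_pos: [0.4653, -0.2729, 0.3008]
tool_rot: [-0.705, 0.709, 0.001, -0.0]
ft_force: [0.0, 0.8, -0.8]
grip_width: 0.0515
grasp_force: 0.0
```

Run:
```python
from seg import *
w=grab('wrist','w2');o=w['obs'];print(np.round(o['eef_pos'],4),np.round(o['tool_rot'],3))
for b in blobs(w,*ORG,60)+blobs(w,*BLUE,60): print(b[0],b[1],onz(w,*b[0],.1025).round(4))
# tip discs: bright grey circle near predicted
h=cv2.cvtColor(w['color'],cv2.COLOR_RGB2HSV);m=cv2.inRange(h,(0,0,115),(180,45,190))
n,l,s,ce=cv2.connectedComponentsWithStats(m)
for i in range(1,n):
    if 60<s[i,4]<900: print('grey',ce[i].round(1),s[i].tolist(),onz(w,*ce[i],.205).round(4))
print(proj(w,(.4672,-.27,.205)))
```

```text
[ 0.4653 -0.2729  0.3008] [-0.705  0.709  0.001 -0.   ]
[215.5, 6.5] 64 [ 0.5137 -0.4149  0.1025]
[231.5, 17.6] 258 [ 0.5012 -0.4068  0.1025]
[292.8, 10.5] 114 [ 0.4514 -0.4116  0.1025]
[388.1, 64.3] 2237 [ 0.3707 -0.3704  0.1025]
[496.8, 46.3] 888 [ 0.2814 -0.3838  0.1025]
[523.5, 7.3] 113 [ 0.2651 -0.4127  0.1025]
[549.0, 16.1] 264 [ 0.2431 -0.4061  0.1025]
[348.9, 26.2] 559 [ 0.4054 -0.3998  0.1025]
[323.0, 25.6] 233 [ 0.4266 -0.4004  0.1025]
[197.3, 14.8] 77 [ 0.5289 -0.409   0.1025]
[445.3, 60.9] 1388 [ 0.3228 -0.3728  0.1025]
[467.5, 22.8] 72 [ 0.3086 -0.4017  0.1025]
[407.9, 39.8] 197 [ 0.356  -0.3893  0.1025]
[530.2, 30.7] 170 [ 0.2561 -0.3954  0.1025]
[202.8, 27.8] 60 [ 0.5251 -0.3994  0.1025]
[554.5, 46.8] 66 [ 0.2333 -0.3831  0.1025]
[518.8, 156.3] 4167 [ 0.2446 -0.2913  0.1025]
[333.4, 57.6] 140 [ 0.4171 -0.376   0.1025]
[344.4, 83.3] 175 [ 0.4068 -0.3555  0.1025]
[505.6, 85.2] 134 [ 0.2683 -0.353   0.1025]
[480.3, 94.4] 103 [ 0.2888 -0.3456  0.1025]
[549.9, 92.1] 217 [ 0.229  -0.3471  0.1025]
[168.3, 129.2] 746 [ 0.5615 -0.3178  0.1025]
[348.4, 136.8] 129 [ 0.4009 -0.31 
[... 1828 characters left out ...]
 98.7] 488 [ 0.4908 -0.3434  0.1025]
[403.0, 171.4] 385 [ 0.3488 -0.278   0.1025]
[79.6, 229.4] 344 [ 0.6572 -0.2227  0.1025]
grey [229.9 109.4] [221, 97, 19, 23, 125] [ 0.4936 -0.3413  0.205 ]
grey [120.7 151. ] [109, 139, 25, 25, 389] [ 0.564  -0.3163  0.205 ]
grey [272.2 217.2] [261, 207, 23, 22, 331] [ 0.4685 -0.271   0.205 ]
grey [148.5 297.8] [123, 286, 46, 32, 686] [ 0.5589 -0.2094  0.205 ]
grey [543.  346.3] [529, 293, 31, 113, 592] [ 0.2631 -0.1648  0.205 ]
grey [ 25.7 375.1] [13, 366, 31, 26, 159] [ 0.6633 -0.1407  0.205 ]
grey [267.9 401.4] [264, 393, 10, 21, 117] [ 0.4736 -0.1128  0.205 ]
grey [291.  400.1] [287, 392, 9, 20, 135] [ 0.455 -0.114  0.205]
[274.0878327  218.55809321]
```

Call:
move_arm(
  moves=[
    [[0.0005, -0.001, -0.048, 0, 60], [0.0005, -0.001, -0.096, 0, 60], [0.0005, -0.001, -0.139, 0, 60], [0.0005, -0.001, -0.139, 0, 0], [0.0005, -0.001, -0.139, 0, 0]],
  ],
)

```text
clock: 27.88
eef_pos: [0.4687, -0.2704, 0.165]
tool_rot: [0.708, -0.707, 0.001, -0.0]
ft_force: [-0.4, -0.3, 0.4]
grip_width: 0.0155
grasp_force: 10.7
```

Call:
move_arm(
  moves=[
    [[0, 0, 0, 0, 0], [0, 0, 0, 0, 0], [0, 0, 0.04, 0, 0], [0, 0, 0.08, 0, 0], [0, 0, 0.11, 0, 0]],
  ],
)

```text
clock: 28.5
eef_pos: [0.4678, -0.2711, 0.276]
tool_rot: [-0.707, 0.707, -0.001, 0.0]
ft_force: [1.5, -0.3, -1.6]
grip_width: 0.0145
grasp_force: 58.9
```

Call:
move_arm(
  moves=[
    [[-0.001, 0.05, 0, 1, 0], [-0.003, 0.1, 0, 1, 0], [-0.005, 0.15, 0, 1, 0], [-0.005, 0.19, 0, 1, 0], [-0.005, 0.19, -0.04, 1, 0]],
  ],
)

```text
clock: 29.12
eef_pos: [0.4651, -0.0787, 0.2368]
tool_rot: [0.715, -0.699, 0.004, -0.003]
ft_force: [1.1, 0.4, -2.2]
grip_width: 0.0144
grasp_force: 59.1
```

Call:
move_arm(
  moves=[
    [[0, 0, -0.038, 0, 0], [0, 0.02, -0.038, 0, 0], [0, 0.04, -0.038, 0, 0], [0, 0.05, -0.038, 0, 0]],
  ],
)

```text
clock: 29.62
eef_pos: [0.4626, -0.0301, 0.1959]
tool_rot: [0.713, -0.701, 0.0, -0.0]
ft_force: [0.3, -0.2, -0.8]
grip_width: 0.015
grasp_force: 58.8
```

```bash
sed -i 's/^ORG=((9.*/ORG=((9,205,150),(15,255,255))/' seg.py; python3 -c "
from seg import *
incol(ORG)"
```

```text
grasp [ 0.4626 -0.0301  0.2149] F [ 0.3 -0.2 -0.8] gw 0.015 t 29.62
```

Call:
move_arm(
  moves=[
    [[0, 0.014, 0, 0, 0], [0, 0.028, 0, 0, 0], [0, 0.04, 0, 0, 0], [0, 0.05, -0.001, 0, 0], [0, 0.059, -0.002, 0, 0]],
  ],
)

```text
clock: 30.3
eef_pos: [0.4626, 0.0285, 0.1935]
tool_rot: [0.713, -0.701, 0.001, 0.0]
ft_force: [0.1, -7.1, -0.1]
grip_width: 0.0145
grasp_force: 60.3
```

```bash
sed -i 's/^ORG=((9.*/ORG=((6,170,140),(17,255,255))/' seg.py; python3 -c "
from seg import *
incol(ORG)"
```

```text
grasp [0.4626 0.0285 0.2125] F [ 0.1 -7.1 -0.1] gw 0.0145 t 30.3
[260.1, 182.9] 18 [ 0.4626 -0.0051  0.133 ] [  0. -34. -79.] dist 86.3
```

Call:
move_arm(
  moves=[
    [[0, 0.01, -0.003, 0, 0], [0, 0.0185, -0.007, 0, 0], [0, 0.027, -0.012, 0, 0], [0, 0.0355, -0.017, 0, 0], [0, 0.0435, -0.023, 0, 0]],
  ],
)

```text
clock: 30.98
eef_pos: [0.4622, 0.0723, 0.1698]
tool_rot: [0.713, -0.701, -0.0, 0.0]
ft_force: [-0.1, -4.3, 1.4]
grip_width: 0.0147
grasp_force: 61.2
```

Call:
move_arm(
  moves=[
    [[0, 0.008, -0.007, 0, 0], [0, 0.015, -0.014, 0, 0], [0, 0.021, -0.022, 0, 0], [0, 0.027, -0.029, 0, 0], [0, 0.031, -0.037, 0, 0]],
  ],
)

```text
clock: 31.6
eef_pos: [0.4622, 0.1032, 0.1327]
tool_rot: [0.713, -0.701, -0.0, -0.0]
ft_force: [1.0, -3.0, 1.4]
grip_width: 0.0143
grasp_force: 58.4
```

Call:
move_arm(
  moves=[
    [[0, 0.002, -0.006, 0, 0], [0, 0.004, -0.012, 0, 0], [0, 0.004, -0.018, 0, 0], [0, 0.004, -0.018, 0, 0]],
  ],
)

```text
clock: 32.1
eef_pos: [0.4625, 0.1078, 0.1152]
tool_rot: [0.714, -0.701, -0.001, -0.001]
ft_force: [-0.3, 2.8, 3.0]
grip_width: 0.0143
grasp_force: 58.4
```

```bash
python3 -c "
from seg import *
incol(ORG)"
```

```text
grasp [0.4625 0.1078 0.1342] F [-0.3  2.8  3. ] gw 0.0143 t 32.1
[269.0, 177.0] 5 [0.4625 0.0219 0.13  ] [  0. -86.  -4.] dist 86.1
```

Call:
move_arm(
  moves=[
    [[0, 0, -0.004, 0, 0], [0, 0, -0.004, 0, 0], [0, 0, 0.025, 0, 0], [0, 0, 0.053, 0, 0], [0, -0.02, 0.053, 0, 0]],
  ],
)

```text
clock: 32.78
eef_pos: [0.4634, 0.0873, 0.1698]
tool_rot: [0.714, -0.7, 0.001, -0.001]
ft_force: [0.6, -1.1, -1.4]
grip_width: 0.0149
grasp_force: 58.9
```

Call:
move_arm(
  moves=[
    [[0, -0.02, 0, 0, 0], [0, -0.02, -0.025, 0, 0], [0, -0.02, -0.045, 0, 0], [0, -0.02, -0.057, 0, 0], [0, -0.02, -0.06, 0, 0]],
  ],
)

```text
clock: 33.4
eef_pos: [0.4621, 0.0663, 0.1079]
tool_rot: [0.713, -0.701, 0.0, 0.001]
ft_force: [0.3, -0.9, 2.4]
grip_width: 0.0145
grasp_force: 58.8
```

```bash
python3 -c "
from seg import *
incol(ORG)"
```

```text
grasp [0.4621 0.0663 0.1269] F [ 0.3 -0.9  2.4] gw 0.0145 t 33.4
[255.7, 189.8] 10 [ 0.4621 -0.0182  0.1213] [  0. -84.  -6.] dist 84.7
```

Call:
move_arm(
  moves=[
    [[0, 0, 0, 0, 30], [0, 0, 0, 0, 60], [0, 0, 0.04, 0, 60], [0, -0.01, 0.08, -10, 100], [0, -0.02, 0.08, -20, 100]],
  ],
)

```text
clock: 34.08
eef_pos: [0.4649, 0.0471, 0.1922]
tool_rot: [-0.579, 0.816, -0.002, 0.004]
ft_force: [0.2, -0.6, 0.1]
grip_width: 0.0844
grasp_force: 0.0
```

Call:
move_arm(
  moves=[
    [[0, -0.01, 0, -10, 100], [0, -0.02, 0, -20, 100], [0, -0.03, 0, -30, 100], [0, -0.037, 0, -40, 100], [0, -0.037, 0, -50, 100]],
  ],
)

```text
clock: 34.7
eef_pos: [0.4624, 0.0095, 0.1887]
tool_rot: [-0.179, 0.984, 0.0, 0.0]
ft_force: [0.2, 0.4, -0.9]
grip_width: 0.0852
grasp_force: 0.0
```

Call:
move_arm(
  moves=[
    [[0, 0, 0, -10, 100], [0, 0, 0, -20, 100], [0, 0, -0.035, -20, 100], [0, 0, -0.06, -20, 100], [0, 0, -0.06, -20, 100]],
  ],
)

```text
clock: 35.33
eef_pos: [0.4606, 0.0099, 0.1269]
tool_rot: [-0.009, 1.0, 0.0, -0.002]
ft_force: [-0.2, 0.3, 0.4]
grip_width: 0.0855
grasp_force: 0.0
```

Call:
move_arm(
  moves=[
    [[0, 0, -0.006, 0, 100], [0, 0, -0.011, 0, 100], [0, 0, -0.016, 0, 100], [0, 0, -0.02, 0, 100]],
  ],
)

```text
clock: 35.83
eef_pos: [0.4635, 0.0098, 0.1092]
tool_rot: [-0.009, 1.0, 0.0, 0.001]
ft_force: [-0.6, 0.1, 4.5]
grip_width: 0.0854
grasp_force: 2.0
```

```bash
python3 -c "
from seg import *
incol(ORG,p0=[.4625,0,0])"
```

```text
grasp [0.4635 0.0098 0.1282] F [-0.6  0.1  4.5] gw 0.0854 t 35.83
[257.2, 189.7] 9 [ 0.4625 -0.0142  0.1186] [ -1. -24. -10.] dist 25.9
```

Call:
move_arm(
  moves=[
    [[0, 0, -0.003, 0, 100], [0, 0, -0.006, 0, 100], [0, 0, -0.008, 0, 100]],
  ],
)

```text
clock: 36.25
eef_pos: [0.4643, 0.0098, 0.103]
tool_rot: [-0.009, 1.0, -0.0, 0.002]
ft_force: [-4.6, -0.1, 26.7]
grip_width: 0.0858
grasp_force: 13.4
```

```bash
python3 -c "
from seg import *
incol(ORG,p0=[.4625,0,0])"
```

```text
grasp [0.4643 0.0098 0.122 ] F [-4.6 -0.1 26.7] gw 0.0858 t 36.25
[258.0, 192.0] 5 [ 0.4625 -0.0122  0.1093] [ -2. -22. -13.] dist 25.4
```

Call:
move_arm(
  moves=[
    [[0, 0, 0.05, 0, 100], [0, 0, 0.08, 0, 100], [0, -0.02, 0.08, 10, 100], [0, -0.04, 0.08, 20, 100], [0, -0.06, 0.08, 30, 100]],
  ],
)

```text
clock: 36.92
eef_pos: [0.4618, -0.0507, 0.1798]
tool_rot: [-0.27, 0.963, 0.0, -0.001]
ft_force: [0.8, 0.8, -1.0]
grip_width: 0.0854
grasp_force: 0.0
```

Call:
move_arm(
  moves=[
    [[0.001, -0.02, 0, 10, 100], [0.002, -0.04, 0, 20, 100], [0.002, -0.045, 0, 30, 100], [0.002, -0.045, 0, 40, 100], [0.002, -0.045, 0, 50, 100]],
  ],
)

```text
clock: 37.55
eef_pos: [0.4637, -0.0953, 0.1795]
tool_rot: [-0.651, 0.759, 0.001, -0.001]
ft_force: [0.5, -0.3, -0.9]
grip_width: 0.0855
grasp_force: 0.0
```

Call:
move_arm(
  moves=[
    [[0, 0, 0, 10, 100], [0, 0, -0.05, 10, 100], [0, 0, -0.099, 10, 100], [0, 0, -0.099, 10, 100], [0, 0, -0.099, 10, 0]],
  ],
)

```text
clock: 38.17
eef_pos: [0.4651, -0.0954, 0.0823]
tool_rot: [0.713, -0.701, 0.0, -0.0]
ft_force: [0.8, -0.4, 0.2]
grip_width: 0.0695
grasp_force: 0.0
```

Call:
move_arm(
  moves=[
    [[0, 0, 0, 0, 0], [0, 0, 0, 0, 0], [0, 0, 0, 0, 0]],
  ],
)

```text
clock: 38.55
eef_pos: [0.4657, -0.0955, 0.0826]
tool_rot: [0.713, -0.701, 0.001, -0.001]
ft_force: [1.9, -0.6, 2.0]
grip_width: 0.0344
grasp_force: 59.5
```

```bash
python3 -c "
from seg import *
incol(ORG,p0=[.4625,0,0])"
```

```text
grasp [ 0.4657 -0.0955  0.1016] F [ 1.9 -0.6  2. ] gw 0.0344 t 38.55
[258.6, 192.8] 5 [ 0.4625 -0.0105  0.1053] [-3. 85.  4.] dist 85.2
```

Call:
move_arm(
  moves=[
    [[0, 0, 0.01, 0, 0], [0, 0.002, 0.02, 0, 0], [0, 0.004, 0.03, 0, 0], [0, 0.007, 0.04, 0, 0], [0, 0.011, 0.05, 0, 0]],
  ],
)

```text
clock: 39.22
eef_pos: [0.4641, -0.0838, 0.1321]
tool_rot: [0.713, -0.701, -0.0, -0.0]
ft_force: [-0.4, -0.5, -1.1]
grip_width: 0.0346
grasp_force: 60.0
```

Call:
move_arm(
  moves=[
    [[0, 0, 0.05, 0, 0], [0, 0, 0.11, 0, 0], [-0.02, 0.04, 0.11, -10, 0], [-0.04, 0.08, 0.11, -20, 0], [-0.06, 0.12, 0.11, -30, 0]],
  ],
)

```text
clock: 39.85
eef_pos: [0.4033, 0.0373, 0.2423]
tool_rot: [-0.505, 0.863, 0.0, 0.001]
ft_force: [1.6, -0.8, -0.9]
grip_width: 0.0341
grasp_force: 60.4
```

Call:
move_arm(
  moves=[
    [[-0.02, 0.04, 0, -10, 0], [-0.04, 0.08, 0, -20, 0], [-0.0545, 0.102, 0, -21.5, 0], [-0.0545, 0.102, -0.05, -21.5, 0], [-0.0545, 0.102, -0.06, -21.5, 0]],
  ],
)

```text
clock: 40.48
eef_pos: [0.3468, 0.1375, 0.1796]
tool_rot: [-0.339, 0.941, 0.0, -0.003]
ft_force: [-0.5, 0.2, -1.3]
grip_width: 0.0345
grasp_force: 60.3
```

Run:
```python
from seg import *
incol(ORG,n=[-.639,.769,0])
g=np.array(load('cs')['obs']['eef_pos'])+[0,0,.019]
print('along to edge',.5607-(.769*g[0]+.639*g[1]),'lat',-.639*g[0]+.769*g[1])
```

```text
grasp [0.3468 0.1375 0.1986] F [-0.5  0.2 -1.3] gw 0.0345 t 40.48
along to edge 0.20616921348997286 lat -0.11586742793009305
```

Run:
```python
from seg import *
s=load('cs');g=np.array(s['obs']['eef_pos'])+[0,0,.019]
P=g+np.array([.769*78,.639*78,-25])/1000; u,v=proj(s,P).round().astype(int);print(u,v)
h=cv2.cvtColor(s['color'],cv2.COLOR_RGB2HSV)
q=h[v-12:v+13,u-14:u+15]; m=cv2.inRange(q,(0,150,60),(20,255,255)); ys,xs=np.nonzero(m); print(len(xs),[(x+u-14,y+v-12,q[y,x].tolist()) for x,y in list(zip(xs,ys))[:40:3]])
```

```text
302 112
39 [(np.int64(301), np.int64(105), [11, 156, 152]), (np.int64(297), np.int64(106), [13, 164, 215]), (np.int64(302), np.int64(106), [13, 166, 216]), (np.int64(298), np.int64(107), [13, 150, 200]), (np.int64(303), np.int64(107), [14, 153, 225]), (np.int64(298), np.int64(108), [12, 152, 173]), (np.int64(296), np.int64(109), [11, 157, 146]), (np.int64(302), np.int64(109), [12, 161, 223]), (np.int64(301), np.int64(110), [12, 166, 171]), (np.int64(301), np.int64(111), [11, 166, 174]), (np.int64(301), np.int64(112), [11, 163, 167]), (np.int64(300), np.int64(114), [11, 161, 139]), (np.int64(298), np.int64(116), [12, 156, 116])]
```

```bash
sed -i 's/^ORG=((6.*/ORG=((8,148,125),(17,255,255))/' seg.py; sed -i 's/<.12: print/<.11 and a[1]<150: print/' seg.py
python3 - <<'E'
from seg import *
incol(ORG,n=[-.639,.769,0])
E
```

```text
grasp [0.3475 0.1374 0.1987] F [-0.9 -0.4 -2.1] gw 0.0345 t 40.52
[301.6, 109.3] 22 [0.4057 0.1857 0.1824] [ 58.  48. -16.] dist 77.3
[297.0, 108.8] 14 [0.3977 0.1791 0.1833] [ 50.  42. -15.] dist 67.0
```

Call:
move_arm(
  moves=[
    [[0, 0, -0.04, 0, 0], [0.024, 0.02, -0.04, 0, 0], [0.048, 0.04, -0.04, 0, 0]],
  ],
)

```text
clock: 40.95
eef_pos: [0.3992, 0.1781, 0.1427]
tool_rot: [-0.337, 0.941, 0.0, 0.001]
ft_force: [0.8, -0.3, -0.7]
grip_width: 0.0343
grasp_force: 60.2
```

Call:
move_arm(
  moves=[
    [[0.002, 0.0016, 0.012, 0, 0], [0.004, 0.003, 0.024, 0, 0], [0.008, 0.007, 0.036, 0, 0], [0.013, 0.011, 0.0475, 0, 0], [0.0185, 0.0154, 0.058, 0, 0]],
  ],
)

```text
clock: 41.58
eef_pos: [0.4165, 0.1932, 0.2003]
tool_rot: [-0.338, 0.941, -0.0, 0.0]
ft_force: [-0.0, -0.4, -4.1]
grip_width: 0.0349
grasp_force: 60.0
```

Call:
move_arm(
  moves=[
    [[0.006, 0.005, 0.01, 0, 0], [0.0133, 0.011, 0.0196, 0, 0], [0.0208, 0.0173, 0.028, 0, 0], [0.029, 0.024, 0.0355, 0, 0], [0.0369, 0.0307, 0.042, 0, 0]],
  ],
)

```text
clock: 42.2
eef_pos: [0.4535, 0.224, 0.2417]
tool_rot: [-0.338, 0.941, -0.0, -0.0]
ft_force: [-1.5, -0.7, -3.7]
grip_width: 0.0347
grasp_force: 60.8
```

Run:
```python
from seg import *
incol(ORG,n=[-.639,.769,0])
```

```text
grasp [0.4535 0.224  0.2607] F [-1.5 -0.7 -3.7] gw 0.0347 t 42.2
[342.9, 108.2] 77 [0.4768 0.2434 0.1921] [ 23.  19. -69.] dist 75.0
```

Call:
move_arm(
  moves=[
    [[0.009, 0.0075, 0.006, 0, 0], [0.0185, 0.0153, 0.0106, 0, 0], [0.0277, 0.023, 0.014, 0, 0], [0.0377, 0.0313, 0.0166, 0, 0], [0.0477, 0.0396, 0.018, 0, 0]],
  ],
)

```text
clock: 42.88
eef_pos: [0.5006, 0.2636, 0.2595]
tool_rot: [-0.338, 0.941, 0.0, -0.001]
ft_force: [-2.6, -1.6, -1.3]
grip_width: 0.0347
grasp_force: 62.0
```

Run:
```python
from seg import *
incol(ORG,n=[-.639,.769,0])
```

```text
grasp [0.5006 0.2636 0.2785] F [-2.6 -1.6 -1.3] gw 0.0347 t 42.88
[354.8, 104.8] 76 [0.4958 0.2597 0.2029] [ -5.  -4. -76.] dist 75.8
```

Call:
move_arm(
  moves=[
    [[-0.0092, -0.0077, 0, 0, 0], [0.0028, -0.0222, 0, 0, 0], [0.0149, -0.0367, 0, 0, 0], [0.0234, -0.0297, 0, 0, 0], [0.0318, -0.0226, 0, 0, 0]],
  ],
)

```text
clock: 43.55
eef_pos: [0.5338, 0.2408, 0.2594]
tool_rot: [-0.337, 0.941, 0.0, 0.0]
ft_force: [0.6, 0.9, -1.1]
grip_width: 0.0344
grasp_force: 60.9
```

Call:
move_arm(
  moves=[
    [[0.007, 0.006, 0, 0, 0], [0.0138, 0.0115, 0, 0, 0], [0.0138, 0.0115, 0, 0, 0]],
  ],
)

```text
clock: 43.92
eef_pos: [0.5468, 0.2531, 0.2588]
tool_rot: [-0.338, 0.941, -0.0, -0.0]
ft_force: [0.1, 0.1, -1.4]
grip_width: 0.0342
grasp_force: 60.9
```

Run:
```python
from seg import *
incol(ORG,n=[-.639,.769,0])
```

```text
grasp [0.5468 0.2531 0.2778] F [ 0.1  0.1 -1.4] gw 0.0342 t 43.92
[369.4, 117.4] 70 [0.5435 0.2504 0.2013] [ -3.  -3. -76.] dist 76.6
```

Call:
move_arm(
  moves=[
    [[0.002, 0.0016, -0.02, 0, 0], [0.004, 0.003, -0.04, 0, 0], [0.004, 0.003, -0.052, 0, 0], [0.004, 0.003, -0.055, 0, 0]],
  ],
)

```text
clock: 44.48
eef_pos: [0.5499, 0.2551, 0.2036]
tool_rot: [-0.338, 0.941, -0.0, -0.001]
ft_force: [0.8, 0.8, -1.4]
grip_width: 0.0347
grasp_force: 60.9
```

Run:
```python
from seg import *
incol(ORG,n=[-.639,.769,0])
```

```text
grasp [0.5499 0.2551 0.2226] F [ 0.8  0.8 -1.4] gw 0.0347 t 44.48
[363.8, 136.9] 32 [0.5405 0.2473 0.1443] [ -9.  -8. -78.] dist 79.2
[384.8, 139.4] 12 [0.5772 0.2778 0.1399] [ 27.  23. -83.] dist 90.0
```

Call:
move_arm(
  moves=[
    [[0.0012, 0.001, 0, 0, 0], [0.0023, 0.002, 0, 0, 0], [0.0023, 0.002, 0, 0, 0]],
  ],
)

```text
clock: 44.9
eef_pos: [0.5529, 0.2573, 0.2048]
tool_rot: [-0.338, 0.941, -0.0, 0.0]
ft_force: [-1.4, -1.3, -1.3]
grip_width: 0.0346
grasp_force: 61.0
```

Call:
move_arm(
  moves=[
    [[0.0012, 0.001, 0, 0, 0], [0.0023, 0.002, 0, 0, 0], [0.0023, 0.002, 0, 0, 0]],
  ],
)

```text
clock: 45.28
eef_pos: [0.5546, 0.2589, 0.2042]
tool_rot: [-0.338, 0.941, -0.0, -0.001]
ft_force: [-3.0, -2.2, 1.0]
grip_width: 0.0346
grasp_force: 61.2
```

Call:
move_arm(
  moves=[
    [[-0.0005, -0.0004, -0.002, 0, 0], [-0.0005, -0.0004, -0.004, 0, 0], [-0.0005, -0.0004, -0.004, 0, 0]],
  ],
)

```text
clock: 45.65
eef_pos: [0.5543, 0.2588, 0.1998]
tool_rot: [-0.338, 0.941, -0.0, -0.001]
ft_force: [-3.2, -2.3, -0.6]
grip_width: 0.0346
grasp_force: 61.3
```

Run:
```python
from seg import *
incol(ORG,n=[-.639,.769,0])
```

```text
grasp [0.5543 0.2588 0.2188] F [-3.2 -2.3 -0.6] gw 0.0346 t 45.65
[364.9, 137.7] 34 [0.5426 0.2491 0.142 ] [-12. -10. -77.] dist 78.3
[384.8, 139.5] 11 [0.5772 0.2778 0.1395] [ 23.  19. -79.] dist 84.6
```

Call:
move_arm(
  moves=[
    [[0, 0, -0.0015, 0, 0], [0, 0, -0.003, 0, 0], [0, 0, -0.003, 0, 0]],
  ],
)

```text
clock: 46.08
eef_pos: [0.5545, 0.2589, 0.1971]
tool_rot: [-0.338, 0.941, -0.0, -0.0]
ft_force: [-3.5, -2.4, -0.3]
grip_width: 0.0344
grasp_force: 61.3
```

Call:
move_arm(
  moves=[
    [[0, 0, -0.001, 0, 0], [0, 0, -0.002, 0, 0], [0, 0, -0.002, 0, 0]],
  ],
)

```text
clock: 46.45
eef_pos: [0.5551, 0.2593, 0.1967]
tool_rot: [-0.338, 0.941, 0.0, 0.001]
ft_force: [-3.2, -3.2, 6.3]
grip_width: 0.0345
grasp_force: 61.9
```

Call:
move_arm(
  moves=[
    [[0, 0, 0, 0, 60], [0, 0, 0, 0, 60], [0, 0, 0, 0, 60], [0, 0, 0.05, 0, 60], [0, 0, 0.11, 0, 60]],
  ],
)

```text
clock: 47.08
eef_pos: [0.5541, 0.2588, 0.3048]
tool_rot: [-0.338, 0.941, -0.0, -0.002]
ft_force: [1.6, 1.0, 0.0]
grip_width: 0.0514
grasp_force: 0.0
```

Run:
```python
from seg import *
incol(ORG,n=[-.639,.769,0])
s=load('cs'); L=-.1549
for n,al in (('home',.5854),('-4',.5814)):
    b=np.array([al*.769-L*.639*-1*-1, 0])
    p=al*np.array([.769,.639])+L*np.array([-.639,.769])
    print(n,p.round(4),'col',proj(s,[*p,.1425]).round(1),'captop',proj(s,[*p,.235]).round(1))
# orange blobs around and black cap
for b in blobs(s,*ORG,8):
    if 340<b[0][0]<400 and 110<b[0][1]<190: print(b)
g=cv2.cvtColor(s['color'],cv2.COLOR_RGB2GRAY);m=(g<60).astype('uint8');m[:,:345]=0;m[:,400:]=0;m[:70]=0;m[160:]=0
n,l,st,ce=cv2.connectedComponentsWithStats(m)
print([(ce[i].round(1).tolist(),st[i].tolist()) for i in range(1,n) if st[i,4]>30])
```

```text
grasp [0.5541 0.2588 0.3238] F [1.6 1.  0. ] gw 0.0514 t 47.08
home [0.5492 0.255 ] col [368.8 137.6] captop [375.2 105.3]
-4 [0.5461 0.2524] col [367.  137.5] captop [373.3 105.3]
([365.2, 138.7], 37, [362, 134, 9, 9])
([384.8, 139.5], 11, [383, 138, 4, 4])
([387.6, 187.2], 25, [385, 185, 6, 5])
[([387.9, 76.3], [382, 70, 16, 16, 140]), ([374.4, 121.8], [366, 102, 19, 42, 523])]
```

Call:
move_arm(
  moves=[
    [[0.001, -0.0575, 0, 5.05, 60], [0.002, -0.115, 0, 10.1, 60], [0.003, -0.1725, 0, 15.15, 60], [0.004, -0.23, 0, 20.2, 60], [0.005, -0.2875, 0, 25.3, 60]],
  ],
)

```text
clock: 47.75
eef_pos: [0.5599, -0.0302, 0.3053]
tool_rot: [-0.537, 0.843, -0.0, 0.001]
ft_force: [0.4, -0.9, -0.8]
grip_width: 0.0513
grasp_force: 0.0
```

Call:
move_arm(
  moves=[
    [[0.001, -0.0575, 0, 5.05, 60], [0.002, -0.115, 0, 10.1, 60], [0.003, -0.1725, 0, 15.15, 60], [0.004, -0.23, 0, 20.2, 60], [0.005, -0.2875, 0, 25.2, 60]],
  ],
)

```text
clock: 48.38
eef_pos: [0.5649, -0.318, 0.3052]
tool_rot: [0.708, -0.706, 0.001, -0.0]
ft_force: [0.9, 0.3, 0.6]
grip_width: 0.0516
grasp_force: 0.0
```

Call:
move_arm(
  moves=[
    [[0, 0, 0, 0, 60]],
  ],
)

```text
clock: 48.5
eef_pos: [0.564, -0.3205, 0.3033]
tool_rot: [-0.705, 0.709, 0.0, -0.0]
ft_force: [-0.2, 0.9, 0.5]
grip_width: 0.0511
grasp_force: 0.0
```

```bash
cat > tips.py <<'E'
from seg import *
w=grab('wrist','w3');o=w['obs'];print(np.round(o['eef_pos'],4),np.round(o['tool_rot'],3))
h=cv2.cvtColor(w['color'],cv2.COLOR_RGB2HSV);m=cv2.inRange(h,(0,0,115),(180,45,190))
n,l,s,ce=cv2.connectedComponentsWithStats(m)
for i in range(1,n):
    if 60<s[i,4]<600 and s[i,2]<32 and s[i,3]<32: print('grey',s[i].tolist(),onz(w,*ce[i],.205).round(4))
E
python3 tips.py
```

```text
[ 0.564  -0.3205  0.3033] [-0.705  0.709  0.    -0.   ]
grey [66, 118, 21, 27, 90] [ 0.6908 -0.3761  0.205 ]
grey [375, 175, 17, 16, 228] [ 0.494  -0.3416  0.205 ]
grey [266, 209, 22, 21, 372] [ 0.5642 -0.3163  0.205 ]
```

Call:
move_arm(
  moves=[
    [[0, 0, -0.048, 0, 60], [0, 0, -0.096, 0, 60], [0, 0, -0.142, 0, 60], [0, 0, -0.142, 0, 0], [0, 0, -0.142, 0, 0]],
  ],
)

```text
clock: 49.18
eef_pos: [0.566, -0.3157, 0.1656]
tool_rot: [0.708, -0.707, 0.002, -0.0]
ft_force: [0.4, -0.1, -0.5]
grip_width: 0.0156
grasp_force: 11.8
```

Call:
move_arm(
  moves=[
    [[0, 0, 0, 0, 0], [0, 0, 0, 0, 0], [0, 0, 0.04, 0, 0], [0, 0, 0.08, 0, 0], [0, 0, 0.111, 0, 0]],
  ],
)

```text
clock: 49.8
eef_pos: [0.5651, -0.3164, 0.2774]
tool_rot: [-0.707, 0.707, -0.002, 0.001]
ft_force: [1.0, 0.1, -0.1]
grip_width: 0.0143
grasp_force: 58.7
```

Call:
move_arm(
  moves=[
    [[-0.02, 0.047, 0, 1, 0], [-0.041, 0.094, 0, 1, 0], [-0.061, 0.141, 0, 1, 0], [-0.082, 0.188, 0, 1, 0], [-0.102, 0.236, 0, 1, 0]],
  ],
)

```text
clock: 50.42
eef_pos: [0.4621, -0.0788, 0.2754]
tool_rot: [0.713, -0.701, 0.001, -0.001]
ft_force: [1.2, -0.0, -1.1]
grip_width: 0.0147
grasp_force: 58.8
```

Call:
move_arm(
  moves=[
    [[0, 0, -0.04, 0, 0], [0, 0, -0.078, 0, 0], [0, 0.02, -0.078, 0, 0], [0, 0.04, -0.078, 0, 0], [0, 0.05, -0.078, 0, 0]],
  ],
)

```text
clock: 51.05
eef_pos: [0.463, -0.0294, 0.1971]
tool_rot: [0.714, -0.701, 0.001, -0.001]
ft_force: [0.5, -1.1, -0.6]
grip_width: 0.0146
grasp_force: 58.8
```

```bash
python3 -c "
from seg import *
incol(ORG)"
```

```text
grasp [ 0.463  -0.0294  0.2161] F [ 0.5 -1.1 -0.6] gw 0.0146 t 51.05
[251.2, 190.0] 107 [ 0.463  -0.0318  0.1328] [  0.  -2. -83.] dist 83.3
```

Same state as before; repeat the tilt.

Call:
move_arm(
  moves=[
    [[0, 0.014, 0, 0, 0], [0, 0.028, 0, 0, 0], [0, 0.04, 0, 0, 0], [0, 0.05, -0.001, 0, 0], [0, 0.059, -0.002, 0, 0]],
  ],
)

```text
clock: 51.72
eef_pos: [0.4628, 0.0291, 0.1944]
tool_rot: [0.713, -0.701, 0.001, 0.0]
ft_force: [1.0, -4.7, -0.3]
grip_width: 0.0146
grasp_force: 60.0
```

Call:
move_arm(
  moves=[
    [[0, 0.01, -0.003, 0, 0], [0, 0.0185, -0.007, 0, 0], [0, 0.027, -0.012, 0, 0], [0, 0.0355, -0.017, 0, 0], [0, 0.0435, -0.023, 0, 0]],
  ],
)

```text
clock: 52.35
eef_pos: [0.4624, 0.0731, 0.1708]
tool_rot: [0.713, -0.701, -0.0, 0.0]
ft_force: [1.1, -3.2, 1.7]
grip_width: 0.0147
grasp_force: 60.5
```

Call:
move_arm(
  moves=[
    [[0, 0.008, -0.007, 0, 0], [0, 0.015, -0.014, 0, 0], [0, 0.021, -0.022, 0, 0], [0, 0.027, -0.029, 0, 0], [0, 0.031, -0.037, 0, 0]],
  ],
)

```text
clock: 52.98
eef_pos: [0.4625, 0.1039, 0.1337]
tool_rot: [0.713, -0.701, -0.0, 0.0]
ft_force: [-0.1, -2.7, 2.4]
grip_width: 0.0142
grasp_force: 58.3
```

Call:
move_arm(
  moves=[
    [[0, 0.002, -0.006, 0, 0], [0, 0.004, -0.012, 0, 0], [0, 0.004, -0.019, 0, 0], [0, 0.004, -0.023, 0, 0]],
  ],
)

```text
clock: 53.48
eef_pos: [0.4628, 0.1085, 0.1112]
tool_rot: [0.713, -0.701, -0.001, -0.001]
ft_force: [-0.0, 1.6, 4.0]
grip_width: 0.0147
grasp_force: 58.4
```

```bash
python3 -c "
from seg import *
incol(ORG)"
```

```text
grasp [0.4628 0.1085 0.1302] F [-0.   1.6  4. ] gw 0.0147 t 53.48
[270.3, 177.2] 30 [0.4628 0.0254 0.1267] [  0. -83.  -3.] dist 83.1
[267.6, 181.4] 18 [0.4628 0.017  0.12  ] [  0. -91. -10.] dist 92.0
```

Call:
move_arm(
  moves=[
    [[0, 0, 0.028, 0, 0], [0, 0, 0.056, 0, 0], [0, -0.02, 0.056, 0, 0], [0, -0.041, 0.056, 0, 0], [0, -0.041, 0.03, 0, 0]],
  ],
)

```text
clock: 54.15
eef_pos: [0.4638, 0.0656, 0.142]
tool_rot: [0.712, -0.702, 0.001, -0.001]
ft_force: [1.3, 0.5, -1.4]
grip_width: 0.0145
grasp_force: 58.5
```

Call:
move_arm(
  moves=[
    [[0, 0, -0.02, 0, 0], [0, 0, -0.03, 0, 0], [0, 0, -0.0325, 0, 0], [0, 0, -0.0325, 0, 0]],
  ],
)

```text
clock: 54.65
eef_pos: [0.4628, 0.0662, 0.1091]
tool_rot: [0.713, -0.701, 0.0, 0.0]
ft_force: [-0.7, -1.1, -0.4]
grip_width: 0.0144
grasp_force: 58.5
```

Call:
move_arm(
  moves=[
    [[0, 0, 0, 0, 30], [0, 0, 0, 0, 60], [0, 0, 0.04, 0, 60], [0, -0.01, 0.08, -10, 100], [0, -0.02, 0.08, -20, 100]],
  ],
)

```text
clock: 55.28
eef_pos: [0.4652, 0.0468, 0.1926]
tool_rot: [-0.579, 0.816, -0.002, 0.004]
ft_force: [-0.2, 0.4, -0.7]
grip_width: 0.0842
grasp_force: 0.0
```

Call:
move_arm(
  moves=[
    [[0, -0.01, 0, -10, 100], [0, -0.02, 0, -20, 100], [0, -0.03, 0, -30, 100], [0, -0.038, 0, -40, 100], [0, -0.038, 0, -50, 100]],
  ],
)

```text
clock: 55.9
eef_pos: [0.4627, 0.0082, 0.1891]
tool_rot: [-0.179, 0.984, 0.0, 0.0]
ft_force: [0.5, -0.2, -0.0]
grip_width: 0.0854
grasp_force: 0.0
```

Call:
move_arm(
  moves=[
    [[0, 0, 0, -10, 100], [0, 0, 0, -20, 100], [0, 0, -0.035, -20, 100], [0, 0, -0.06, -20, 100], [0, 0, -0.06, -20, 100]],
  ],
)

```text
clock: 56.52
eef_pos: [0.4609, 0.0086, 0.1273]
tool_rot: [-0.009, 1.0, 0.0, -0.002]
ft_force: [-0.1, -0.8, 1.1]
grip_width: 0.0855
grasp_force: 0.0
```

```bash
python3 -c "
from seg import *
incol(ORG,p0=[.4625,0,0])"
```

```text
grasp [0.4609 0.0086 0.1463] F [-0.1 -0.8  1.1] gw 0.0855 t 56.52
[258.0, 187.6] 36 [ 0.4625 -0.0116  0.1232] [  2. -20. -23.] dist 30.8
[254.8, 191.4] 11 [ 0.4625 -0.0214  0.119 ] [  2. -30. -27.] dist 40.6
```

Call:
move_arm(
  moves=[
    [[0, 0.001, -0.008, 0, 100], [0, 0.001, -0.016, 0, 100], [0, 0.001, -0.022, 0, 100], [0, 0.001, -0.026, 0, 100], [0, 0.001, -0.028, 0, 100]],
  ],
)

```text
clock: 57.2
eef_pos: [0.4644, 0.0095, 0.1031]
tool_rot: [-0.009, 1.0, 0.0, 0.002]
ft_force: [-3.6, -0.2, 22.3]
grip_width: 0.0857
grasp_force: 11.9
```

Call:
move_arm(
  moves=[
    [[0, 0, 0.05, 0, 100], [0, 0, 0.08, 0, 100], [0, -0.02, 0.08, 10, 100], [0, -0.04, 0.08, 20, 100], [0, -0.06, 0.08, 30, 100]],
  ],
)

```text
clock: 57.82
eef_pos: [0.4622, -0.051, 0.1804]
tool_rot: [-0.27, 0.963, 0.0, -0.0]
ft_force: [-0.0, -0.0, 0.9]
grip_width: 0.0853
grasp_force: 0.0
```

Call:
move_arm(
  moves=[
    [[0.001, -0.02, 0, 10, 100], [0.002, -0.04, 0, 20, 100], [0.002, -0.045, 0, 30, 100], [0.002, -0.045, 0, 40, 100], [0.002, -0.045, 0, 50, 100]],
  ],
)

```text
clock: 58.45
eef_pos: [0.4641, -0.0956, 0.1802]
tool_rot: [-0.651, 0.759, 0.001, -0.0]
ft_force: [0.8, 0.8, 0.4]
grip_width: 0.0857
grasp_force: 0.0
```

```bash
python3 -c "
from seg import *
incol(ORG,p0=[.4625,0,0])"
```

```text
grasp [ 0.4641 -0.0956  0.1992] F [0.8 0.8 0.4] gw 0.0857 t 58.45
```

Call:
move_arm(
  moves=[
    [[0, 0, 0, 10, 100], [0, 0, -0.05, 10, 100], [0, 0, -0.099, 10, 100], [0, 0, -0.099, 10, 100], [0, 0, -0.099, 10, 0]],
  ],
)

```text
clock: 59.12
eef_pos: [0.4655, -0.0957, 0.083]
tool_rot: [0.713, -0.701, 0.001, -0.0]
ft_force: [0.1, 0.7, 0.4]
grip_width: 0.0695
grasp_force: 0.0
```

Call:
move_arm(
  moves=[
    [[0, 0, 0, 0, 0], [0, 0, 0, 0, 0], [0, 0, 0, 0, 0]],
  ],
)

```text
clock: 59.5
eef_pos: [0.466, -0.0958, 0.0831]
tool_rot: [0.713, -0.701, 0.001, -0.001]
ft_force: [1.1, -0.3, 1.9]
grip_width: 0.0347
grasp_force: 59.5
```

Call:
move_arm(
  moves=[
    [[0, 0, 0.01, 0, 0], [0, 0.002, 0.02, 0, 0], [0, 0.004, 0.03, 0, 0], [0, 0.007, 0.04, 0, 0], [0, 0.011, 0.05, 0, 0]],
  ],
)

```text
clock: 60.12
eef_pos: [0.4647, -0.084, 0.1329]
tool_rot: [0.713, -0.701, -0.0, -0.0]
ft_force: [-0.5, -0.2, -0.7]
grip_width: 0.0347
grasp_force: 60.3
```

Call:
move_arm(
  moves=[
    [[0, 0, 0.05, 0, 0], [0, 0, 0.11, 0, 0], [-0.0134, 0.0332, 0.11, -10, 0], [-0.0268, 0.0664, 0.11, -20, 0], [-0.04, 0.0996, 0.11, -30, 0]],
  ],
)

```text
clock: 60.75
eef_pos: [0.424, 0.0165, 0.2429]
tool_rot: [-0.505, 0.863, 0.0, 0.001]
ft_force: [1.1, 0.5, -0.7]
grip_width: 0.0345
grasp_force: 60.5
```

Call:
move_arm(
  moves=[
    [[-0.0134, 0.0332, 0, -10, 0], [-0.027, 0.0664, 0, -20, 0], [-0.027, 0.0664, -0.03, -21.5, 0], [-0.027, 0.0664, -0.06, -21.5, 0], [-0.027, 0.0664, -0.06, -21.5, 0]],
  ],
)

```text
clock: 61.38
eef_pos: [0.3954, 0.0816, 0.1807]
tool_rot: [-0.338, 0.941, 0.001, -0.002]
ft_force: [-0.7, -0.1, -1.1]
grip_width: 0.0345
grasp_force: 60.4
```

```bash
cat > chk.py <<'E'
from seg import *
import sys
incol(ORG if sys.argv[1]=='O' else ((105,110,70),(128,255,255)),n=[-.639,.769,0])
g=np.array(load('cs')['obs']['eef_pos'])+[0,0,.019]
print('along',(.769*g[0]+.639*g[1]).round(4),'lat',(-.639*g[0]+.769*g[1]).round(4))
E
python3 chk.py O
```

```text
grasp [0.3954 0.0816 0.1997] F [-0.7 -0.1 -1.1] gw 0.0345 t 61.38
[301.3, 130.2] 29 [0.4543 0.1306 0.1869] [ 59.  49. -13.] dist 77.6
[296.6, 129.7] 13 [0.4465 0.1241 0.1877] [ 51.  42. -12.] dist 67.5
along 0.3563 lat -0.1899
```

Call:
move_arm(
  moves=[
    [[0, 0, -0.042, 0, 0], [0.024, 0.02, -0.042, 0, 0], [0.0475, 0.0395, -0.042, 0, 0]],
  ],
)

```text
clock: 61.8
eef_pos: [0.4462, 0.1215, 0.1412]
tool_rot: [-0.338, 0.941, 0.0, 0.001]
ft_force: [-0.5, -0.7, -1.1]
grip_width: 0.035
grasp_force: 60.3
```

Call:
move_arm(
  moves=[
    [[0.002, 0.0016, 0.012, 0, 0], [0.004, 0.003, 0.024, 0, 0], [0.008, 0.007, 0.036, 0, 0], [0.013, 0.011, 0.0475, 0, 0], [0.0185, 0.0154, 0.058, 0, 0]],
  ],
)

```text
clock: 62.42
eef_pos: [0.4637, 0.1362, 0.1989]
tool_rot: [-0.338, 0.941, -0.0, 0.0]
ft_force: [-0.2, 0.4, -2.0]
grip_width: 0.0342
grasp_force: 59.9
```

Call:
move_arm(
  moves=[
    [[0.006, 0.005, 0.01, 0, 0], [0.0133, 0.011, 0.0196, 0, 0], [0.0208, 0.0173, 0.028, 0, 0], [0.029, 0.024, 0.0355, 0, 0], [0.0369, 0.0307, 0.042, 0, 0]],
  ],
)

```text
clock: 63.05
eef_pos: [0.501, 0.1673, 0.2403]
tool_rot: [-0.338, 0.941, -0.0, -0.0]
ft_force: [-0.8, -1.7, -3.0]
grip_width: 0.0343
grasp_force: 59.9
```

Call:
move_arm(
  moves=[
    [[0.009, 0.0075, 0.006, 0, 0], [0.0185, 0.0153, 0.0106, 0, 0], [0.0277, 0.023, 0.014, 0, 0], [0.0377, 0.0313, 0.0166, 0, 0], [0.0485, 0.0404, 0.019, 0, 0]],
  ],
)

```text
clock: 63.68
eef_pos: [0.549, 0.2077, 0.2589]
tool_rot: [-0.338, 0.941, -0.0, -0.001]
ft_force: [-1.8, -1.9, -3.4]
grip_width: 0.0336
grasp_force: 59.0
```

```bash
python3 chk.py O
```

```text
grasp [0.549  0.2077 0.2779] F [-1.8 -1.9 -3.4] gw 0.0336 t 63.67
[354.3, 128.3] 73 [0.5411 0.2012 0.2008] [ -8.  -7. -77.] dist 77.9
[365.2, 138.7] 38 [0.5618 0.2184 0.1726] [  13.   11. -105.] dist 106.7
along 0.555 lat -0.1911
```

Call:
move_arm(
  moves=[
    [[-0.0192, -0.016, 0, 0, 0], [0.0038, -0.0436, 0, 0, 0], [0.0268, -0.0713, 0, 0, 0], [0.0497, -0.0989, 0, 0, 0], [0.0497, -0.0989, 0, 0, 0]],
  ],
)

```text
clock: 64.35
eef_pos: [0.6011, 0.1072, 0.2592]
tool_rot: [-0.336, 0.942, 0.0, 0.002]
ft_force: [-0.0, 1.1, -1.8]
grip_width: 0.0329
grasp_force: 59.6
```

Call:
move_arm(
  moves=[
    [[0.0092, 0.0077, 0, 0, 0], [0.0177, 0.0147, 0, 0, 0], [0.0254, 0.0211, 0, 0, 0], [0.0338, 0.0281, 0, 0, 0], [0.0408, 0.0339, 0, 0, 0]],
  ],
)

```text
clock: 64.97
eef_pos: [0.64, 0.1434, 0.2586]
tool_rot: [-0.338, 0.941, 0.0, -0.0]
ft_force: [-0.2, -0.4, -1.8]
grip_width: 0.0333
grasp_force: 59.5
```

```bash
python3 chk.py O
```

```text
grasp [0.64   0.1434 0.2776] F [-0.2 -0.4 -1.8] gw 0.0333 t 64.97
[363.1, 137.5] 16 [0.6135 0.1213 0.2759] [-27. -22.  -2.] dist 34.6
[371.9, 166.4] 74 [0.6348 0.1391 0.1997] [ -5.  -4. -78.] dist 78.2
along 0.5838 lat -0.2987
```

Call:
move_arm(
  moves=[
    [[0.002, 0.0016, -0.02, 0, 0], [0.004, 0.003, -0.04, 0, 0], [0.004, 0.003, -0.054, 0, 0], [0.004, 0.003, -0.057, 0, 0]],
  ],
)

```text
clock: 65.53
eef_pos: [0.6429, 0.1453, 0.2005]
tool_rot: [-0.338, 0.941, 0.0, -0.001]
ft_force: [0.5, 0.5, -0.9]
grip_width: 0.0331
grasp_force: 59.6
```

```bash
python3 chk.py O
```

```text
grasp [0.6429 0.1453 0.2195] F [ 0.5  0.5 -0.9] gw 0.0331 t 65.53
[365.3, 138.8] 37 [0.6171 0.1239 0.2733] [-26. -21.  54.] dist 63.3
[369.3, 186.2] 66 [0.6377 0.141  0.1408] [ -5.  -4. -79.] dist 79.0
[387.5, 187.2] 26 [0.6666 0.165  0.1407] [ 24.  20. -79.] dist 84.6
along 0.5872 lat -0.2991
```

Call:
move_arm(
  moves=[
    [[0.0012, 0.001, 0, 0, 0], [0.0023, 0.002, 0, 0, 0], [0.0035, 0.003, 0, 0, 0], [0.0035, 0.003, 0, 0, 0]],
  ],
)

```text
clock: 66.08
eef_pos: [0.647, 0.1482, 0.2021]
tool_rot: [-0.338, 0.941, -0.0, -0.0]
ft_force: [-1.5, -1.6, 0.3]
grip_width: 0.0331
grasp_force: 59.4
```

Call:
move_arm(
  moves=[
    [[0.0012, 0.001, 0, 0, 0], [0.0023, 0.002, 0, 0, 0], [0.0023, 0.002, 0, 0, 0]],
  ],
)

```text
clock: 66.45
eef_pos: [0.649, 0.1501, 0.2018]
tool_rot: [-0.338, 0.941, -0.0, -0.001]
ft_force: [-3.8, -3.3, 1.5]
grip_width: 0.0329
grasp_force: 59.0
```

Call:
move_arm(
  moves=[
    [[-0.0005, -0.0004, -0.0015, 0, 0], [-0.0005, -0.0004, -0.003, 0, 0], [-0.0005, -0.0004, -0.003, 0, 0]],
  ],
)

```text
clock: 66.82
eef_pos: [0.6486, 0.15, 0.1984]
tool_rot: [-0.338, 0.941, 0.0, -0.0]
ft_force: [-2.4, -2.1, 0.1]
grip_width: 0.0334
grasp_force: 58.7
```

```bash
python3 chk.py O
```

```text
grasp [0.6486 0.15   0.2174] F [-2.4 -2.1  0.1] gw 0.0334 t 66.83
[365.2, 138.7] 38 [0.617  0.1238 0.2735] [-32. -26.  56.] dist 69.6
[371.0, 186.9] 69 [0.6406 0.1434 0.1389] [ -8.  -7. -79.] dist 79.2
[387.6, 187.2] 25 [0.6667 0.1651 0.1407] [ 18.  15. -77.] dist 80.2
along 0.5946 lat -0.2991
```

Call:
move_arm(
  moves=[
    [[0, 0, -0.001, 0, 0], [0, 0, -0.0025, 0, 0], [0, 0, -0.0025, 0, 60], [0, 0, -0.0025, 0, 60], [0, 0, -0.0025, 0, 60]],
  ],
)

```text
clock: 67.5
eef_pos: [0.6493, 0.1505, 0.1963]
tool_rot: [-0.338, 0.941, 0.0, 0.001]
ft_force: [-0.1, -0.2, 0.4]
grip_width: 0.0514
grasp_force: 0.0
```

Call:
move_arm(
  moves=[
    [[0, 0, 0, 0, 60], [0, 0, 0.05, 0, 60], [0, 0, 0.109, 0, 60]],
  ],
)

```text
clock: 67.88
eef_pos: [0.6481, 0.15, 0.3048]
tool_rot: [-0.338, 0.941, 0.0, -0.002]
ft_force: [1.5, 0.2, 0.4]
grip_width: 0.0518
grasp_force: 0.0
```

Run:
```python
from seg import *
s=grab('scene','cs'); L=-.2989
p=.5854*np.array([.769,.639])+L*np.array([-.639,.769]); print('pred col',proj(s,[*p,.1425]).round(1),'captop',proj(s,[*p,.235]).round(1))
for b in blobs(s,*ORG,8):
    if 340<b[0][0]<400 and 110<b[0][1]<200: print(b)
g=cv2.cvtColor(s['color'],cv2.COLOR_RGB2GRAY);m=(g<60).astype('uint8');m[:,:345]=0;m[:,400:]=0;m[:90]=0;m[200:]=0
n,l,st,ce=cv2.connectedComponentsWithStats(m)
print([(ce[i].round(1).tolist(),st[i].tolist()) for i in range(1,n) if st[i,4]>30],np.round(s['obs']['eef_pos'],4))
```

```text
pred col [371.7 185.7] captop [378.9 154.1]
([365.2, 138.7], 37, [362, 134, 9, 9])
([384.7, 139.7], 10, [383, 138, 4, 4])
([370.5, 187.2], 68, [364, 181, 15, 11])
([387.6, 187.2], 25, [385, 185, 6, 5])
[([392.9, 111.0], [385, 90, 15, 48, 521]), ([374.4, 121.8], [366, 102, 19, 41, 531]), ([375.2, 164.7], [368, 149, 18, 36, 318])] [0.6481 0.15   0.3048]
```

Call:
move_arm(
  moves=[
    [[-0.0172, -0.0546, 0, 5.6, 60], [-0.0344, -0.1092, 0, 11.2, 60], [-0.0516, -0.1638, 0, 16.8, 60], [-0.0688, -0.2184, 0, 22.4, 60], [-0.086, -0.273, 0, 28, 60]],
  ],
)

```text
clock: 68.55
eef_pos: [0.5622, -0.1245, 0.3054]
tool_rot: [-0.557, 0.831, -0.0, 0.0]
ft_force: [1.2, -0.7, -0.1]
grip_width: 0.051
grasp_force: 0.0
```

Call:
move_arm(
  moves=[
    [[-0.0172, -0.0546, 0, 5.6, 60], [-0.0344, -0.1092, 0, 11.2, 60], [-0.0516, -0.1638, 0, 16.8, 60], [-0.0685, -0.218, 0, 22.5, 60], [-0.0685, -0.218, 0, 22.5, 60]],
  ],
)

```text
clock: 69.18
eef_pos: [0.4926, -0.3448, 0.3046]
tool_rot: [-0.705, 0.709, -0.0, -0.0]
ft_force: [-0.4, 0.3, 0.4]
grip_width: 0.0513
grasp_force: 0.0
```

```bash
python3 tips.py
```

```text
[ 0.4926 -0.3448  0.3046] [-0.705  0.709 -0.    -0.   ]
grey [10, 140, 20, 26, 83] [ 0.6594 -0.3868  0.205 ]
grey [267, 210, 17, 15, 200] [ 0.4938 -0.3418  0.205 ]
```

Call:
move_arm(
  moves=[
    [[0, 0, -0.048, 0, 60], [0, 0, -0.096, 0, 60], [0, 0, -0.142, 0, 60], [0, 0, -0.142, 0, 0], [0, 0, -0.142, 0, 0]],
  ],
)

```text
clock: 69.85
eef_pos: [0.4958, -0.3407, 0.1654]
tool_rot: [0.708, -0.707, 0.001, -0.0]
ft_force: [-0.3, 0.4, 0.0]
grip_width: 0.0153
grasp_force: 0.5
```

Call:
move_arm(
  moves=[
    [[0, 0, 0, 0, 0], [0, 0, 0, 0, 0], [0, 0, 0.04, 0, 0], [0, 0, 0.08, 0, 0], [0, 0, 0.111, 0, 0]],
  ],
)

```text
clock: 70.47
eef_pos: [0.4947, -0.3413, 0.2772]
tool_rot: [-0.707, 0.707, -0.002, 0.0]
ft_force: [0.4, 0.7, -0.4]
grip_width: 0.0108
grasp_force: 58.5
```

Call:
move_arm(
  moves=[
    [[-0.006, 0.052, 0, 1, 0], [-0.012, 0.104, 0, 1, 0], [-0.019, 0.156, 0, 1, 0], [-0.025, 0.208, 0, 1, 0], [-0.031, 0.261, 0, 1, 0]],
  ],
)

```text
clock: 71.1
eef_pos: [0.4632, -0.0785, 0.2754]
tool_rot: [0.713, -0.701, 0.001, -0.001]
ft_force: [0.3, 0.4, 0.1]
grip_width: 0.0106
grasp_force: 58.6
```

Call:
move_arm(
  moves=[
    [[0, 0, -0.04, 0, 0], [0, 0, -0.078, 0, 0], [0, 0.02, -0.078, 0, 0], [0, 0.04, -0.078, 0, 0], [0, 0.052, -0.078, 0, 0]],
  ],
)

```text
clock: 71.72
eef_pos: [0.4637, -0.0273, 0.197]
tool_rot: [0.713, -0.701, 0.001, -0.0]
ft_force: [-0.9, 0.2, -0.6]
grip_width: 0.0106
grasp_force: 58.7
```

```bash
python3 -c "
from seg import *
incol(BLUE)"
```

```text
grasp [ 0.4637 -0.0273  0.216 ] F [-0.9  0.2 -0.6] gw 0.0106 t 71.72
[252.4, 189.6] 63 [ 0.4637 -0.029   0.1322] [  0.  -2. -84.] dist 83.8
```

Call:
move_arm(
  moves=[
    [[-0.001, 0.014, 0, 0, 0], [-0.001, 0.028, 0, 0, 0], [-0.001, 0.04, 0, 0, 0], [-0.001, 0.05, -0.001, 0, 0], [-0.001, 0.059, -0.002, 0, 0]],
  ],
)

```text
clock: 72.4
eef_pos: [0.4625, 0.0311, 0.1943]
tool_rot: [0.713, -0.701, 0.001, 0.0]
ft_force: [0.9, -6.7, -0.6]
grip_width: 0.0104
grasp_force: 60.0
```

Call:
move_arm(
  moves=[
    [[0, 0.01, -0.003, 0, 0], [0, 0.0185, -0.007, 0, 0], [0, 0.027, -0.012, 0, 0], [0, 0.0355, -0.017, 0, 0], [0, 0.0435, -0.023, 0, 0]],
  ],
)

```text
clock: 73.03
eef_pos: [0.4621, 0.0751, 0.1707]
tool_rot: [0.713, -0.701, -0.0, 0.0]
ft_force: [0.3, -4.2, 2.4]
grip_width: 0.0101
grasp_force: 59.9
```

Call:
move_arm(
  moves=[
    [[0, 0.008, -0.007, 0, 0], [0, 0.015, -0.014, 0, 0], [0, 0.021, -0.022, 0, 0], [0, 0.027, -0.029, 0, 0], [0, 0.031, -0.037, 0, 0]],
  ],
)

```text
clock: 73.65
eef_pos: [0.4624, 0.1064, 0.1339]
tool_rot: [0.713, -0.701, -0.0, -0.0]
ft_force: [0.2, -2.4, 3.5]
grip_width: 0.0105
grasp_force: 58.3
```

Call:
move_arm(
  moves=[
    [[0, 0.002, -0.006, 0, 0], [0, 0.004, -0.012, 0, 0], [0, 0.004, -0.019, 0, 0], [0, 0.004, -0.025, 0, 0]],
  ],
)

```text
clock: 74.15
eef_pos: [0.4623, 0.1099, 0.1089]
tool_rot: [0.713, -0.701, -0.0, -0.0]
ft_force: [0.5, 2.3, 4.6]
grip_width: 0.0105
grasp_force: 58.5
```

```bash
python3 -c "
from seg import *
incol(BLUE)"
```

```text
grasp [0.4623 0.1099 0.1279] F [0.5 2.3 4.6] gw 0.0105 t 74.15
[270.3, 180.2] 12 [0.4623 0.0259 0.1164] [  0. -84. -11.] dist 84.8
```

Call:
move_arm(
  moves=[
    [[0, 0, 0.028, 0, 0], [0, 0, 0.056, 0, 0], [0, -0.02, 0.056, 0, 0], [0, -0.042, 0.056, 0, 0], [0, -0.042, 0.03, 0, 0]],
  ],
)

```text
clock: 74.82
eef_pos: [0.4635, 0.0668, 0.14]
tool_rot: [0.712, -0.702, 0.001, -0.002]
ft_force: [0.3, 0.2, -0.4]
grip_width: 0.0105
grasp_force: 58.9
```

Call:
move_arm(
  moves=[
    [[0, 0, -0.02, 0, 0], [0, 0, -0.03, 0, 0], [0, 0, -0.0335, 0, 0], [0, 0, -0.0335, 0, 0]],
  ],
)

```text
clock: 75.32
eef_pos: [0.4627, 0.0673, 0.1062]
tool_rot: [0.713, -0.701, 0.0, -0.0]
ft_force: [0.0, -2.5, 2.0]
grip_width: 0.0102
grasp_force: 59.0
```

Call:
move_arm(
  moves=[
    [[0, 0, 0, 0, 30], [0, 0, 0, 0, 60], [0, 0, 0.04, 0, 60], [0, -0.01, 0.08, -10, 100], [0, -0.02, 0.08, -20, 100]],
  ],
)

```text
clock: 75.95
eef_pos: [0.4647, 0.0479, 0.1893]
tool_rot: [-0.579, 0.816, -0.002, 0.003]
ft_force: [-0.6, -1.4, -0.7]
grip_width: 0.0842
grasp_force: 0.0
```

Call:
move_arm(
  moves=[
    [[0, -0.01, 0, -10, 100], [0, -0.02, 0, -20, 100], [0, -0.03, 0, -30, 100], [0, -0.038, 0, -40, 100], [0, -0.038, 0, -50, 100]],
  ],
)

```text
clock: 76.58
eef_pos: [0.4621, 0.0093, 0.1858]
tool_rot: [-0.179, 0.984, 0.0, -0.0]
ft_force: [0.2, -0.3, 0.3]
grip_width: 0.0857
grasp_force: 0.0
```

Call:
move_arm(
  moves=[
    [[0, 0, 0, -10, 100], [0, 0, 0, -20, 100], [0, 0, -0.035, -20, 100], [0, 0, -0.06, -20, 100], [0, 0, -0.06, -20, 100]],
  ],
)

```text
clock: 77.2
eef_pos: [0.4604, 0.0097, 0.1242]
tool_rot: [-0.009, 1.0, 0.0, -0.002]
ft_force: [0.3, -0.4, 0.0]
grip_width: 0.0854
grasp_force: 0.0
```

```bash
python3 -c "
from seg import *
incol(BLUE,p0=[.4625,0,0])"
```

```text
grasp [0.4604 0.0097 0.1432] F [ 0.3 -0.4  0. ] gw 0.0854 t 77.2
[257.8, 191.4] 18 [ 0.4625 -0.0127  0.1117] [  2. -22. -31.] dist 38.6
```

Call:
move_arm(
  moves=[
    [[0, 0, -0.01, 0, 100], [0, 0, -0.018, 0, 100], [0, 0, -0.023, 0, 100], [0, 0, -0.027, 0, 100], [0, 0, -0.029, 0, 100]],
  ],
)

```text
clock: 77.88
eef_pos: [0.4642, 0.0094, 0.0991]
tool_rot: [-0.009, 1.0, -0.0, 0.002]
ft_force: [-2.9, -0.3, 21.3]
grip_width: 0.0855
grasp_force: 11.0
```

Call:
move_arm(
  moves=[
    [[0, 0, 0, 0, 100]],
  ],
)

```text
clock: 78.0
eef_pos: [0.4645, 0.0094, 0.0993]
tool_rot: [-0.009, 1.0, -0.0, 0.003]
ft_force: [-1.7, -0.3, 13.1]
grip_width: 0.0856
grasp_force: 6.9
```

```bash
python3 -c "
from seg import *
incol(BLUE,p0=[.4625,0,0])"
```

```text
grasp [0.4645 0.0094 0.1183] F [-1.7 -0.3 13.1] gw 0.0856 t 78.0
[258.1, 193.9] 15 [ 0.4625 -0.0121  0.103 ] [ -2. -22. -15.] dist 26.5
```

Call:
move_arm(
  moves=[
    [[0, 0, 0.05, 0, 100], [0, 0, 0.08, 0, 100], [0, -0.02, 0.08, 10, 100], [0, -0.04, 0.08, 20, 100], [0, -0.06, 0.08, 30, 100]],
  ],
)

```text
clock: 78.68
eef_pos: [0.4622, -0.0509, 0.1767]
tool_rot: [-0.27, 0.963, 0.0, -0.0]
ft_force: [-0.0, -0.3, 0.4]
grip_width: 0.0856
grasp_force: 0.0
```

Call:
move_arm(
  moves=[
    [[0.001, -0.02, 0, 10, 100], [0.002, -0.04, 0, 20, 100], [0.002, -0.0445, 0, 30, 100], [0.002, -0.0445, 0, 40, 100], [0.002, -0.0445, 0, 50, 100]],
  ],
)

```text
clock: 79.3
eef_pos: [0.4641, -0.0951, 0.1765]
tool_rot: [-0.651, 0.759, 0.0, -0.0]
ft_force: [-0.5, 0.4, 0.3]
grip_width: 0.0854
grasp_force: 0.0
```

Call:
move_arm(
  moves=[
    [[0, 0, 0, 10, 100], [0, 0, -0.05, 10, 100], [0, 0, -0.097, 10, 100], [0, 0, -0.097, 10, 100], [0, 0, -0.097, 10, 0]],
  ],
)

```text
clock: 79.92
eef_pos: [0.4652, -0.0951, 0.081]
tool_rot: [0.713, -0.701, 0.001, -0.0]
ft_force: [0.6, 0.3, -0.5]
grip_width: 0.0698
grasp_force: 0.0
```

Call:
move_arm(
  moves=[
    [[0, 0, 0, 0, 0], [0, 0, 0, 0, 0], [0, 0, 0, 0, 0]],
  ],
)

```text
clock: 80.3
eef_pos: [0.4656, -0.0952, 0.081]
tool_rot: [0.713, -0.701, 0.001, -0.001]
ft_force: [0.7, -0.8, 1.9]
grip_width: 0.0324
grasp_force: 59.3
```

Call:
move_arm(
  moves=[
    [[0, 0, 0.01, 0, 0], [0, 0.002, 0.02, 0, 0], [0, 0.004, 0.03, 0, 0], [0, 0.007, 0.04, 0, 0], [0, 0.011, 0.05, 0, 0]],
  ],
)

```text
clock: 80.92
eef_pos: [0.4644, -0.0834, 0.131]
tool_rot: [0.713, -0.701, -0.0, -0.0]
ft_force: [0.7, 0.2, -1.1]
grip_width: 0.0326
grasp_force: 60.1
```

Call:
move_arm(
  moves=[
    [[0, 0, 0.05, 0, 0], [0, 0, 0.11, 0, 0], [-0.02, 0.04, 0.11, -10, 0], [-0.04, 0.08, 0.11, -20, 0], [-0.06, 0.12, 0.11, -30, 0]],
  ],
)

```text
clock: 81.55
eef_pos: [0.4035, 0.0375, 0.2409]
tool_rot: [-0.505, 0.863, 0.0, 0.001]
ft_force: [1.0, 0.3, -0.8]
grip_width: 0.0321
grasp_force: 60.1
```

Call:
move_arm(
  moves=[
    [[-0.02, 0.04, 0, -10, 0], [-0.04, 0.08, 0, -20, 0], [-0.0545, 0.102, 0, -21.5, 0], [-0.0545, 0.102, -0.05, -21.5, 0], [-0.0545, 0.102, -0.06, -21.5, 0]],
  ],
)

```text
clock: 82.18
eef_pos: [0.3472, 0.1378, 0.1783]
tool_rot: [-0.339, 0.941, 0.0, -0.003]
ft_force: [-0.8, -0.2, -0.4]
grip_width: 0.0323
grasp_force: 60.1
```

```bash
python3 chk.py B
```

```text
grasp [0.3472 0.1378 0.1973] F [-0.8 -0.2 -0.4] gw 0.0323 t 82.17
[297.2, 107.3] 10 [0.3976 0.1797 0.1871] [ 50.  42. -10.] dist 66.3
[301.7, 108.8] 21 [0.4055 0.1862 0.1834] [ 58.  48. -14.] dist 77.0
along 0.355 lat -0.1159
```

Same as the thick one; run the same arc.

Call:
move_arm(
  moves=[
    [[0, 0, -0.04, 0, 0], [0.024, 0.02, -0.04, 0, 0], [0.048, 0.04, -0.04, 0, 0]],
  ],
)

```text
clock: 82.6
eef_pos: [0.3987, 0.1781, 0.1409]
tool_rot: [-0.337, 0.941, 0.0, -0.0]
ft_force: [0.1, -1.1, -2.5]
grip_width: 0.0325
grasp_force: 60.1
```

Call:
move_arm(
  moves=[
    [[0.002, 0.0016, 0.013, 0, 0], [0.004, 0.003, 0.025, 0, 0], [0.008, 0.007, 0.037, 0, 0], [0.013, 0.011, 0.0485, 0, 0], [0.0185, 0.0154, 0.059, 0, 0]],
  ],
)

```text
clock: 83.22
eef_pos: [0.4164, 0.1934, 0.1999]
tool_rot: [-0.338, 0.941, -0.0, 0.0]
ft_force: [-0.9, -0.8, -3.1]
grip_width: 0.0322
grasp_force: 59.7
```

Call:
move_arm(
  moves=[
    [[0.006, 0.005, 0.01, 0, 0], [0.0133, 0.011, 0.0196, 0, 0], [0.0208, 0.0173, 0.028, 0, 0], [0.029, 0.024, 0.0355, 0, 0], [0.0369, 0.0307, 0.042, 0, 0]],
  ],
)

```text
clock: 83.85
eef_pos: [0.4538, 0.2244, 0.2414]
tool_rot: [-0.338, 0.941, -0.0, -0.0]
ft_force: [-1.3, -2.5, -2.0]
grip_width: 0.0324
grasp_force: 59.5
```

Call:
move_arm(
  moves=[
    [[0.009, 0.0075, 0.006, 0, 0], [0.0185, 0.0153, 0.0106, 0, 0], [0.0277, 0.023, 0.014, 0, 0], [0.0377, 0.0313, 0.0166, 0, 0], [0.0495, 0.0411, 0.019, 0, 0]],
  ],
)

```text
clock: 84.48
eef_pos: [0.503, 0.2657, 0.2604]
tool_rot: [-0.338, 0.941, -0.0, -0.0]
ft_force: [-1.4, -2.5, -1.5]
grip_width: 0.029
grasp_force: 54.9
```

```bash
python3 chk.py B
```

```text
grasp [0.503  0.2657 0.2794] F [-1.4 -2.5 -1.5] gw 0.029 t 84.47
[354.4, 103.7] 60 [0.4949 0.2589 0.2059] [ -8.  -7. -73.] dist 74.2
along 0.5566 lat -0.1172
```

Call:
move_arm(
  moves=[
    [[-0.0108, -0.0089, 0, 0, 0], [-0.0218, 0.0043, 0, 0, 0], [-0.0327, 0.0175, 0, 0, 0], [-0.0227, 0.0258, 0, 0, 0], [-0.0142, 0.0328, 0, 0, 0]],
  ],
)

```text
clock: 85.15
eef_pos: [0.4885, 0.2998, 0.2603]
tool_rot: [-0.339, 0.941, 0.0, 0.001]
ft_force: [0.7, 0.2, -0.5]
grip_width: 0.0272
grasp_force: 55.0
```

Call:
move_arm(
  moves=[
    [[0.007, 0.006, 0, 0, 0], [0.0138, 0.0115, 0, 0, 0], [0.0138, 0.0115, 0, 0, 0]],
  ],
)

```text
clock: 85.52
eef_pos: [0.5028, 0.3098, 0.2594]
tool_rot: [-0.338, 0.941, -0.0, -0.0]
ft_force: [-0.2, 0.4, -0.3]
grip_width: 0.0275
grasp_force: 54.9
```

```bash
python3 chk.py B
```

```text
grasp [0.5028 0.3098 0.2784] F [-0.2  0.4 -0.3] gw 0.0275 t 85.53
[367.8, 94.8] 57 [0.4968 0.3048 0.2049] [ -6.  -5. -74.] dist 73.9
along 0.5846 lat -0.083
```

Call:
move_arm(
  moves=[
    [[0.002, 0.0016, -0.02, 0, 0], [0.004, 0.003, -0.04, 0, 0], [0.004, 0.003, -0.055, 0, 0], [0.004, 0.003, -0.058, 0, 0]],
  ],
)

```text
clock: 86.08
eef_pos: [0.5056, 0.3119, 0.2006]
tool_rot: [-0.338, 0.941, -0.0, -0.001]
ft_force: [0.3, -0.1, 0.2]
grip_width: 0.0277
grasp_force: 55.0
```

```bash
python3 chk.py B
```

```text
grasp [0.5056 0.3119 0.2196] F [ 0.3 -0.1  0.2] gw 0.0277 t 86.08
[363.3, 115.8] 27 [0.4956 0.3036 0.1437] [-10.  -8. -76.] dist 77.1
[382.1, 117.5] 15 [0.5295 0.3318 0.1413] [ 24.  20. -78.] dist 84.3
along 0.5881 lat -0.0832
```

Call:
move_arm(
  moves=[
    [[0, 0, -0.002, 0, 0], [0, 0, -0.004, 0, 0], [0, 0, -0.004, 0, 0]],
  ],
)

```text
clock: 86.5
eef_pos: [0.5064, 0.3127, 0.1981]
tool_rot: [-0.338, 0.941, 0.0, 0.0]
ft_force: [-1.0, -0.1, -1.0]
grip_width: 0.0269
grasp_force: 55.0
```

Call:
move_arm(
  moves=[
    [[0, 0, 0, 0, 60], [0, 0, 0, 0, 60], [0, 0, 0, 0, 60], [-0.006, -0.005, 0, 0, 60], [-0.006, -0.005, 0, 0, 0]],
  ],
)

```text
clock: 87.12
eef_pos: [0.4998, 0.3071, 0.1979]
tool_rot: [-0.338, 0.941, -0.0, -0.0]
ft_force: [-0.1, -0.8, -0.5]
grip_width: 0.0347
grasp_force: 0.2
```

Call:
move_arm(
  moves=[
    [[0, 0, 0, 0, 0], [0, 0, 0, 0, 0], [0, 0, 0.002, 0, 0], [0, 0, 0.002, 0, 0]],
  ],
)

```text
clock: 87.62
eef_pos: [0.5005, 0.3077, 0.1998]
tool_rot: [-0.338, 0.941, 0.0, 0.0]
ft_force: [1.5, 0.5, -1.2]
grip_width: 0.0323
grasp_force: 59.4
```

```bash
python3 chk.py B
```

```text
grasp [0.5005 0.3077 0.2188] F [ 1.5  0.5 -1.2] gw 0.0323 t 87.62
[364.3, 116.5] 26 [0.4976 0.3053 0.1417] [ -3.  -2. -77.] dist 77.2
[382.1, 117.5] 15 [0.5295 0.3318 0.1413] [ 29.  24. -78.] dist 86.2
along 0.5815 lat -0.0832
```

Held by the cap centre again, upright. Push home gently.

Call:
move_arm(
  moves=[
    [[0.0015, 0.0013, 0, 0, 0], [0.003, 0.0025, 0, 0, 0], [0.0042, 0.0035, 0, 0, 0], [0.0042, 0.0035, 0, 0, 0]],
  ],
)

```text
clock: 88.18
eef_pos: [0.5041, 0.3108, 0.1996]
tool_rot: [-0.338, 0.941, -0.0, -0.001]
ft_force: [-2.0, -0.9, 0.4]
grip_width: 0.0325
grasp_force: 59.4
```

Call:
move_arm(
  moves=[
    [[0.0008, 0.0006, 0, 0, 0], [0.0015, 0.0013, 0, 0, 0], [0.0015, 0.0013, 0, 0, 0]],
  ],
)

```text
clock: 88.55
eef_pos: [0.5053, 0.3118, 0.1997]
tool_rot: [-0.338, 0.941, -0.0, -0.001]
ft_force: [-3.4, -3.0, 1.7]
grip_width: 0.0322
grasp_force: 59.4
```

```bash
python3 chk.py B
```

```text
grasp [0.5053 0.3118 0.2187] F [-3.4 -3.   1.7] gw 0.0322 t 88.55
[365.2, 116.1] 20 [0.499  0.3065 0.143 ] [ -6.  -5. -76.] dist 76.1
[382.1, 117.5] 15 [0.5295 0.3318 0.1413] [ 24.  20. -77.] dist 83.5
along 0.5878 lat -0.0832
```

Call:
move_arm(
  moves=[
    [[-0.0007, -0.0006, -0.002, 0, 0], [-0.0007, -0.0006, -0.0045, 0, 0], [-0.0007, -0.0006, -0.0045, 0, 60], [-0.0007, -0.0006, -0.0045, 0, 60], [-0.0007, -0.0006, -0.0045, 0, 60]],
  ],
)

```text
clock: 89.22
eef_pos: [0.5057, 0.3121, 0.1951]
tool_rot: [-0.338, 0.941, 0.0, 0.0]
ft_force: [0.2, 0.5, 0.1]
grip_width: 0.0512
grasp_force: 0.0
```

Call:
move_arm(
  moves=[
    [[0, 0, 0.055, 0, 60], [0, 0, 0.11, 0, 60], [0.034, -0.042, 0.11, 0, 60], [0.068, -0.084, 0.11, 0, 60], [0.102, -0.126, 0.11, 0, 60]],
  ],
)

```text
clock: 89.85
eef_pos: [0.6085, 0.1849, 0.3054]
tool_rot: [-0.338, 0.941, 0.0, 0.001]
ft_force: [0.9, 1.0, 0.6]
grip_width: 0.0509
grasp_force: 0.0
```

Call:
move_arm(
  moves=[
    [[0.0335, -0.0425, 0, 0, 60], [0.0335, -0.0425, 0, 0, 60], [0.0335, -0.0425, -0.055, 0, 60], [0.0335, -0.0425, -0.109, 0, 60], [0.0335, -0.0425, -0.109, 0, 0]],
  ],
)

```text
clock: 90.48
eef_pos: [0.6362, 0.1431, 0.1902]
tool_rot: [-0.338, 0.941, 0.001, -0.007]
ft_force: [-0.5, 0.1, -1.8]
grip_width: 0.0345
grasp_force: 59.8
```

Call:
move_arm(
  moves=[
    [[0, 0, 0, 0, 0], [0, 0, 0, 0, 0], [0, 0, 0.002, 0, 0], [0, 0, 0.002, 0, 0]],
  ],
)

```text
clock: 90.98
eef_pos: [0.6406, 0.1438, 0.1997]
tool_rot: [-0.338, 0.941, 0.0, 0.0]
ft_force: [-4.9, -0.3, -4.4]
grip_width: 0.0346
grasp_force: 59.9
```

```bash
python3 chk.py O
```

```text
grasp [0.6406 0.1438 0.2187] F [-4.9 -0.3 -4.4] gw 0.0346 t 90.97
[365.2, 138.7] 37 [0.6168 0.1241 0.2732] [-24. -20.  54.] dist 62.7
[372.1, 184.5] 67 [0.6413 0.1445 0.1461] [  1.   1. -73.] dist 72.6
[387.6, 187.2] 25 [0.6666 0.1655 0.1403] [ 26.  22. -78.] dist 85.4
along 0.5845 lat -0.2987
```

Call:
move_arm(
  moves=[
    [[-0.0005, -0.0004, -0.002, 0, 0], [-0.0005, -0.0004, -0.004, 0, 0], [-0.0005, -0.0004, -0.006, 0, 0], [-0.0005, -0.0004, -0.007, 0, 0]],
  ],
)

```text
clock: 91.52
eef_pos: [0.6414, 0.1436, 0.1954]
tool_rot: [-0.338, 0.941, 0.0, 0.003]
ft_force: [-5.2, -0.4, 4.0]
grip_width: 0.0346
grasp_force: 59.6
```

```bash
python3 chk.py O
```

```text
grasp [0.6414 0.1436 0.2144] F [-5.2 -0.4  4. ] gw 0.0346 t 91.53
[365.2, 138.7] 37 [0.6171 0.1235 0.2738] [-24. -20.  59.] dist 67.3
[371.6, 185.8] 67 [0.6413 0.1436 0.1428] [ -0.  -0. -72.] dist 71.6
[387.6, 187.2] 25 [0.6669 0.1648 0.1411] [ 25.  21. -73.] dist 80.4
along 0.585 lat -0.2994
```

Call:
move_arm(
  moves=[
    [[0, 0, 0, 0, 60], [0, 0, 0, 0, 60], [0, 0, 0, 0, 60], [0, 0, 0.05, 0, 60], [0, 0, 0.11, 0, 60]],
  ],
)

```text
clock: 92.2
eef_pos: [0.6398, 0.1427, 0.3009]
tool_rot: [-0.338, 0.941, 0.0, -0.002]
ft_force: [1.7, 0.9, 0.3]
grip_width: 0.0515
grasp_force: 0.0
```

Call:
move_arm(
  moves=[
    [[-0.05, -0.03, 0, 0, 60], [-0.1, -0.06, 0, 0, 60], [-0.15, -0.09, 0, 0, 60], [-0.2, -0.12, 0, 0, 60], [-0.2, -0.12, 0, 0, 60]],
  ],
)

```text
clock: 92.82
eef_pos: [0.4369, 0.0214, 0.3018]
tool_rot: [-0.337, 0.942, -0.0, -0.0]
ft_force: [0.5, 0.7, -0.3]
grip_width: 0.0513
grasp_force: 0.0
```

Run:
```python
from seg import *
s=grab('scene','fs');t=grab('top','ft')
cv2.imwrite('pics/fin.png',np.hstack([cv2.resize(s['color'][70:250,310:420],(366,600),interpolation=3),cv2.resize(t['color'][130:280,80:188],(432,600),interpolation=3)])[...,::-1])
for n,al,L in(('n1',.5874,-.0829),('w1',.5854,-.1549),('n2',.5874,-.2269),('w2',.5854,-.2989)):
    p=al*np.array([.769,.639])+L*np.array([-.639,.769]); f=lambda q:((q-[310,70])*[366/110,600/180]).round(); h=lambda q:((q-[80,130])*[4,4]).round()
    print(n,'scene captop',f(proj(s,[*p,.235])),'top captop',h(proj(t,[*p,.235])))
```

```text
n1 scene captop [215.  47.] top captop [ 95. 383.]
w1 scene captop [217. 118.] top captop [212. 295.]
n2 scene captop [226. 196.] top captop [324. 202.]
w2 scene captop [229. 280.] top captop [440. 116.]
```

View pics/fin.png

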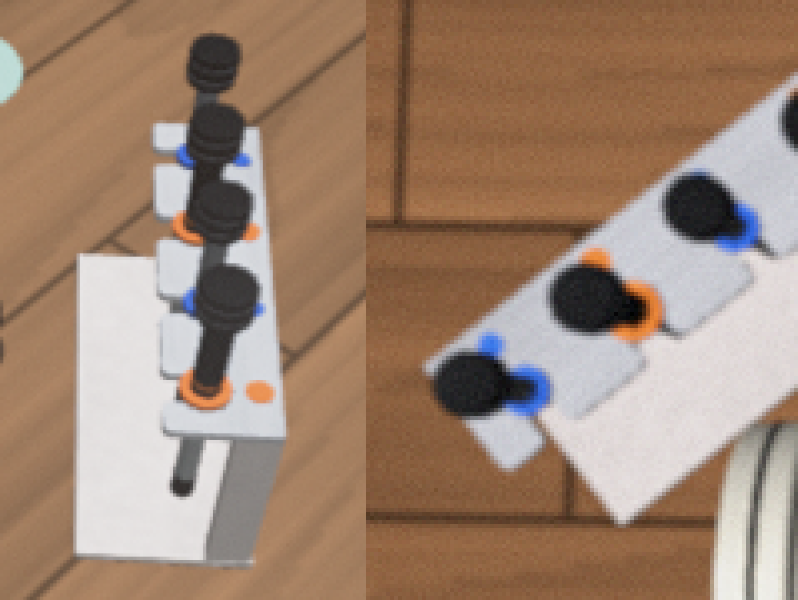

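Call:
move_arm(
  moves=[
    [[0.0386, 0.044, 0, 0, 60], [0.0772, 0.0881, 0, 0, 60], [0.1158, 0.1321, 0, 0, 60], [0.1544, 0.1762, 0, 0, 60], [0.1544, 0.1762, 0, 0, 60]],
  ],
)

```text
clock: 93.55
eef_pos: [0.5976, 0.2036, 0.2958]
tool_rot: [-0.34, 0.94, 0.0, -0.002]
ft_force: [-0.5, -0.8, -0.3]
grip_width: 0.051
grasp_force: 0.0
```

Call:
move_arm(
  moves=[
    [[0, 0, 0, 0, 60], [0, 0, -0.05, 0, 60], [0, 0, -0.102, 0, 60], [0, 0, -0.102, 0, 60], [0, 0, -0.102, 0, 60]],
  ],
)

```text
clock: 94.18
eef_pos: [0.596, 0.1989, 0.2027]
tool_rot: [-0.338, 0.941, -0.0, 0.002]
ft_force: [0.8, 0.1, 1.3]
grip_width: 0.051
grasp_force: 0.0
```

Call:
move_arm(
  moves=[
    [[0, 0, 0, 0, 0], [0, 0, 0, 0, 0], [0, 0, 0, 0, 0], [0, 0, 0.002, 0, 0], [0, 0, 0.002, 0, 0]],
  ],
)

```text
clock: 94.8
eef_pos: [0.596, 0.1995, 0.2036]
tool_rot: [-0.338, 0.941, -0.0, 0.002]
ft_force: [0.2, -0.5, 6.9]
grip_width: 0.0321
grasp_force: 59.7
```

Call:
move_arm(
  moves=[
    [[0.0012, 0.001, 0, 0, 0], [0.0023, 0.002, 0, 0, 0], [0.003, 0.0025, 0, 0, 0], [0.003, 0.0025, 0, 0, 0]],
  ],
)

```text
clock: 95.3
eef_pos: [0.5975, 0.2007, 0.2038]
tool_rot: [-0.338, 0.941, -0.001, 0.0]
ft_force: [-3.5, -3.4, 9.9]
grip_width: 0.0325
grasp_force: 59.9
```

```bash
python3 chk.py B
```

```text
grasp [0.5975 0.2007 0.2228] F [-3.5 -3.4  9.9] gw 0.0325 t 95.3
[365.3, 116.9] 22 [0.5743 0.1815 0.2647] [-23. -19.  42.] dist 51.6
[366.2, 159.8] 20 [0.5886 0.1933 0.1452] [ -9.  -7. -78.] dist 78.5
[386.9, 162.3] 9 [0.6233 0.2222 0.1408] [ 26.  21. -82.] dist 88.6
along 0.5877 lat -0.2274
```

Call:
move_arm(
  moves=[
    [[-0.001, -0.0008, 0.002, 0, 0], [-0.001, -0.0008, 0.004, 0, 0], [0, 0, 0.004, 0, 0], [0.0012, 0.001, 0.004, 0, 0], [0.0012, 0.001, 0.004, 0, 0]],
  ],
)

```text
clock: 95.98
eef_pos: [0.5983, 0.2021, 0.2049]
tool_rot: [-0.338, 0.941, -0.0, -0.001]
ft_force: [-3.0, -3.1, 0.9]
grip_width: 0.0327
grasp_force: 59.5
```

Call:
move_arm(
  moves=[
    [[-0.0007, -0.0006, -0.002, 0, 0], [-0.0007, -0.0006, -0.004, 0, 0], [-0.0007, -0.0006, -0.004, 0, 60], [-0.0007, -0.0006, -0.004, 0, 60], [-0.0007, -0.0006, -0.004, 0, 60]],
  ],
)

```text
clock: 96.6
eef_pos: [0.5984, 0.2022, 0.2009]
tool_rot: [-0.338, 0.941, 0.0, 0.0]
ft_force: [-0.7, -1.0, -0.3]
grip_width: 0.0514
grasp_force: 0.0
```

Call:
move_arm(
  moves=[
    [[0, 0, 0.05, 0, 60], [0, 0, 0.1, 0, 60], [-0.05, -0.03, 0.1, 0, 60], [-0.1, -0.06, 0.1, 0, 60], [-0.15, -0.09, 0.1, 0, 60]],
  ],
)

```text
clock: 97.22
eef_pos: [0.4471, 0.1113, 0.301]
tool_rot: [-0.338, 0.941, -0.0, 0.0]
ft_force: [-0.3, -0.6, 1.7]
grip_width: 0.0512
grasp_force: 0.0
```

Run:
```python
from seg import *
s=load('fs'); s2=grab('scene','fs2')
for c in(s,s2):
    g=cv2.cvtColor(c['color'],cv2.COLOR_RGB2GRAY);m=(g<60).astype('uint8')
    print([ (v,np.nonzero(m[v,350:400])[0][[0,-1]]+350) for v in(87,108,132,157)])
    print([b for b in blobs(c,(105,110,70),(128,255,255),5) if 350<b[0][0]<400 and 100<b[0][1]<200])
```

```text
[(87, array([367, 381])), (108, array([367, 382])), (132, array([367, 384])), (157, array([370, 385]))]
[([365.2, 116.8], 21, [363, 114, 6, 6]), ([382.1, 117.5], 15, [380, 116, 5, 4]), ([366.6, 160.3], 22, [365, 157, 4, 7]), ([387.1, 162.6], 7, [386, 161, 3, 4])]
[(87, array([367, 381])), (108, array([367, 382])), (132, array([367, 384])), (157, array([369, 385]))]
[([365.2, 116.8], 21, [363, 114, 6, 6]), ([382.1, 117.5], 15, [380, 116, 5, 4]), ([366.4, 159.8], 18, [365, 157, 4, 7]), ([386.9, 162.3], 9, [386, 161, 3, 4])]
```

```bash
python3 -c "
from workcell import job
print(job.job_done())"
```

```text
the job is handed in; nothing more can be done
None
```

All four applicators were turned end over end through the spring clip and hung tip down in the rack, the slim ones in the narrow notches and the thick ones in the wide, each felt against the back of its notch; the jar, tape roll and loupe were not handled, and the job was handed in at about 97 s.

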